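Clear the jeweller's bench

TASK

Clear the jeweller's bench: tip the sorting tray over the white bin so that all the loose stones slide out into it, and stack every closed stock case flat and squarely in one column, edges flush, on the middle of the wooden chest's lid, long sides along the chest's long sides. Finish by laying the emptied tray right way up and centred along the top of the column. Leave the bottle and the jar alone.

Things in the scene. Friction and masses are not known exactly. Their poses are not given: they have to be found in the camera images.
- chest: fixed wooden parts chest, 200 x 120 x 56 mm high, shut, flat top with a green 130 x 80 mm panel in the middle, brass latch on the -y side. Origin: centre of its underside; x along its 200 mm side, z up. The cases are stacked on its top
- chest_top (a point): centre of the chest's flat top, 56 mm above the bench; same axes as the chest
- case_a: dark brown wooden closed flat stock case, a plain block outside: 110 x 60 x 34 mm, about 0.24 kg, lid latched (it does not open), a small paper label on top. Origin: centre of the underside; x along the 110 mm side, y along the 60 mm side, z up. None if absent
- case_b: red closed flat stock case, a plain block outside: 110 x 60 x 34 mm, about 0.24 kg, lid latched (it does not open), a small paper label on top. Origin: centre of the underside; x along the 110 mm side, y along the 60 mm side, z up. None if absent
- case_c: blue closed flat stock case, a plain block outside: 110 x 60 x 34 mm, about 0.24 kg, lid latched (it does not open), a small paper label on top. Origin: centre of the underside; x along the 110 mm side, y along the 60 mm side, z up. None if absent
- case_d: black, light-wood-lidded closed flat stock case, a plain block outside: 110 x 60 x 34 mm, about 0.24 kg, lid latched (it does not open), a small paper label on top. Origin: centre of the underside; x along the 110 mm side, y along the 60 mm side, z up. None if absent
- tray: aluminium sorting tray, 180 x 64 mm outside, 26 mm high, 3 mm sheet, 0.14 kg; walls on both long sides and at the -x end, open pouring end at +x (side walls stop 12 mm short of it). Can be taken from above across its 64 mm width. Origin: centre of the underside; x towards the pouring end, z up. Stones start to slide on it at 25 to 35 degrees
- tray_lip (a point): middle of the tray's open pouring end, on the floor's upper face, 90 mm from the tray's origin along its x
- bin: loose round white bin for the stones, open at the top, outside radius 78 mm at the rim and 66 mm at the foot, 66 mm high, wall 4 mm, about 0.45 kg. Origin: centre of the underside
- stone_a: orange-brown rough-cut stone, a chunky block about 24 x 20 x 16 mm, about 22 g, lying in the tray at the start. Origin: centre of the underside. None if absent
- stone_b: green rough-cut stone, a chunky block about 24 x 20 x 16 mm, about 22 g, lying in the tray at the start. Origin: centre of the underside. None if absent
- stone_c: brick-red rough-cut stone, a chunky block about 24 x 20 x 16 mm, about 22 g, lying in the tray at the start. Origin: centre of the underside. None if absent
- stone_d: blue rough-cut stone, a chunky block about 24 x 20 x 16 mm, about 22 g, lying in the tray at the start. Origin: centre of the underside. None if absent
- stone_e: pale marbled rough-cut stone, a chunky block about 24 x 20 x 16 mm, about 22 g, lying in the tray at the start. Origin: centre of the underside. None if absent
- bottle: bystander: white plastic bottle, 66 mm across, 190 mm tall. Origin: centre of the underside
- flux_jar: bystander: amber jar with a dark cap, 60 mm across, 60 mm tall. Origin: centre of the underside
- solder_block: bystander, fixed: pale soldering block 100 x 200 x 45 mm beyond the chest. Origin: centre of the underside

How it is judged:
By the outcome, as a careful person would: the job done as asked, in the order asked, and still so for the second after the job is handed in, with the robot touching nothing.
Of case_a, case_b, case_c, case_d only 3 to 4 are there at a start; the rules pass over those that are not, and their reading is None.
Of stone_a, stone_b, stone_c, stone_d, stone_e only 3 to 5 are there at a start; the rules pass over those that are not, and their reading is None.
At some moment in a run one of bin, stone_a, stone_b, stone_c, stone_d, stone_e may be knocked a few centimetres aside while the robot is not near it.
It also fails if it takes over 210 s, if anything falls off the work surface, if the arm or the gripper's body presses on something with over 40 N, if the wrist force passes 120 N, or if a joint passes its speed limit or range.

ROBOT

A 7-joint arm with a two-finger parallel gripper is mounted at the origin on the work surface. World frame = base frame: x ahead of the robot, y to its left, z up, the work surface at z = 0. Lengths are in mm, angles in rad, forces in N, time in s.
With the tool pointing down it reaches from about 425 to 1025 mm from the base axis. Payload 9.4 kg.
Tool frame: the origin (TCP) lies midway between the tips of the shut fingers; the grasp point (between the pads) lies 19 mm behind it; z points along the fingers, y is the line along which they close (so a half turn about z gives the same grasp; the last joint's range is limited). The gripper opens to 93 mm and grips with 3 to 60 N. Pads are 15 mm wide; open, the fingers measure 128 mm over their backs; the gripper's body (75 mm by 188 mm) begins 65 mm behind the grasp point.
Start: joints at [1.086, 0.599, -0.003, 1.599, 0.002, 0.943, -0.08], TCP at [287.518, -665.55, 218.618] pointing down, gripper open.
Joint ranges: [-2.57, 2.57], [-0.35, 1.97], [-1.29, 1.29], [0.11, 2.56], [-1.05, 4.19], [0.11, 1.86], [-2.63, 2.63]. Speed limits (rad/s): [2.22, 2.22, 3.01, 3.01, 3.14, 3.14, 3.14].

INTERFACE

Orientations are given as a unit quaternion [w, x, y, z].
In Python, from plant import bot gives the robot as it stands.
- The arm moves only by the tool step_arm, never from a script. Its argument "targets" is a list that holds one entry, the list of rows, each a list of 4 numbers: the shift along the tool's x, y, z normalised to -1 to 1, where 1 is 25 cm, then the turn about the tool's z normalised to -1 to 1, where 1 is 45 degrees. A call has exactly 10 rows; each row is the pose to reach, as a shift and turn from the pose commanded when the call began, along the tool's axes at that moment; what a row does not reach only later rows make up. A row lasts 1/10 s, in which the tool goes at most 50 mm and 8.59 degrees, less where a joint would pass 70% of its speed; a pose out of reach is approached as far as the arm can. A call with a number of a shift or a turn outside -1 to 1 is refused whole. A call with a gripper value outside its range is refused whole. "claw" is the opening, from 0 (shut) to 1 (fully open), set as the call begins (left out, the last holds). The fingers move at their own pace and stop on an object; "grip_force" is the grip in N (left out, the last holds). Time passes only in rows, so rows that repeat a pose let the fingers close, or fill a call up. It gives the time, the measured TCP pose, the force, the opening and the grip force at its end, in the units of the state.
- bot.read_state(): the state, without advancing time (a new reading comes with each control period).
- bot.capture(name): name is "scene" or "side" or "wrist"; returns a dict with "frame" (480x640x3 uint8, red, green, blue), "vertical_fov" (degrees; the focal length in pixels is half the picture's height over the tangent of half this angle, whatever the lens; pixels are square), "cx", "cy" (the principal point, pixels), "extrinsics" (4x4, takes a point from camera to world coordinates). Camera axes: x right, y down, z forward; pixel columns grow to the right and rows downward; lengths in mm; the calibration is good to about 2 mm. A picture is of the moment at which its call begins. There is no depth.
- bot.close_job(): hands the job in; it is judged then, once.
The state is a dict: "clock": time; "qpos": joint angles; "joint_velocities": joint speeds; "joint_efforts": joint torques, N m; "tool_pos": TCP position; "eef_rot": TCP orientation; "ft_force": force on the tool from outside, world axes, zero at the start; "ft_torque": the same for the moment, N m; "grip_width": finger opening in mm; "gripper_force": force on a finger pad.
Only numpy, scipy, OpenCV 4.12 (cv2) and the standard library are available. Lean on these libraries where they do the work, as an engineer would, in place of code of your own. Each camera call takes 0.05 s, during which the arm holds its last target. There are 200 camera calls.

## Working session

There is one attempt and no reset: what is moved stays moved. The work goes in short steps, Python scripts to look and compute and a tool call to move; the robot and the scene stay as the last step left them, time stands still between calls to the robot, and variables do not carry over. Pictures are saved under pics/ and viewed, at most 14 in all, crops included, and the job is handed in when it is done.

Besides the shell and the picture viewer there is one more tool, called after ">>>" by a JSON object that holds its "name" and its "arguments". step_arm: Moves the arm, as the interface text tells. Scaled input: -1 to 1 covers 25 cm each way for a shift and 45 degrees each way for a turn. Its arguments: {"type":"object","properties":{"targets":{"type":"array"},"claw":{"type":"number"},"grip_force":{"type":"number"}},"required":["targets"]}

```bash
ls; mkdir -p pics; python3 - <<'E'
from plant import bot
import cv2
s=bot.read_state(); print(s)
for n in ("scene","side","wrist"):
    c=bot.capture(n); cv2.imwrite(f"pics/{n}0.png",c["frame"][:,:,::-1]); print(n,c["vertical_fov"],c["cx"],c["cy"],c["extrinsics"].round(3).tolist() if hasattr(c["extrinsics"],'round') else c["extrinsics"])
E
```

```text
pics
{'clock': 0.0, 'qpos': array([ 1.08629964,  0.60009716, -0.00254704,  1.60011717,  0.00179054,
        0.94286886, -0.07982244]), 'joint_velocities': array([ 0.00056237,  0.00039265, -0.00135195,  0.00019849, -0.00086984,
        0.00110334,  0.00123894]), 'joint_efforts': array([-1.57398827e-04, -7.65071940e+01,  1.49690945e+00, -2.52353382e+01,
       -5.24831156e-02,  1.68729841e-02,  1.58659673e-04]), 'tool_pos': array([ 287.32783677, -665.1190484 ,  217.78463404]), 'eef_rot': array([-7.13116954e-04,  9.79280976e-01,  2.02504854e-01, -2.12663631e-04]), 'ft_force': array([ 0.35872613, -0.104701  , -0.20376699]), 'ft_torque': array([-0.03413919,  0.02315341, -0.05374012]), 'gripper_force': 0.0, 'grip_width': 92.61652808455872}
scene 52.71306650901914 311.4705739943411 236.00976946866527 [[-0.816, 0.49, -0.305, 884.347], [0.577, 0.681, -0.45, 446.907], [-0.013, -0.543, -0.839, 933.423], [0.0, 0.0, 0.0, 1.0]]
side 42.13568274732601 314.11981326613295 239.26327875595936 [[-0.764, -0.331, 0.554, -255.25], [-0.645, 0.422, -0.638, 972.066], [-0.023, -0.844, -0.536, 870.565], [0.0, 0.0, 0.0, 1.0]]
wrist 61.85920365632051 325.1477438662826 237.9077992341436 [[0.396, -0.876, -0.276, 363.746], [-0.918, -0.378, -0.118, -632.212], [-0.001, 0.3, -0.954, 383.586], [0.0, 0.0, 0.0, 1.0]]
```

View pics/scene0.png

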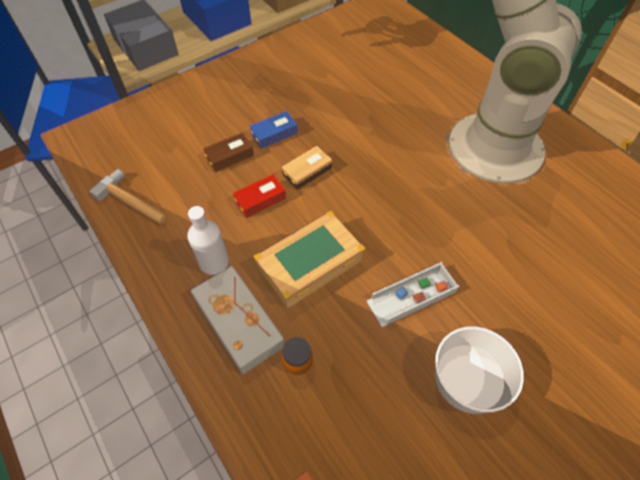

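View pics/side0.png

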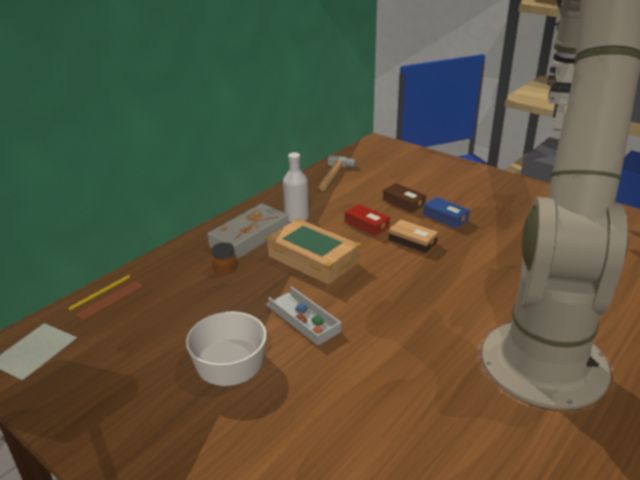

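The scene camera shows four cases: brown (229,149), blue (274,127), wood-lidded (306,163) and red (260,192). The chest is at (309,250), the tray with 4 stones at (413,293), the bin rim at (479,368), the bottle at (208,245) and the jar at (297,355). In the side view the tray's open end points towards (275,298), towards the chest.

```bash
cat > h.py <<'E'
from plant import bot
import cv2, numpy as np
def K(c): 
    f=240/np.tan(np.radians(c["vertical_fov"]/2)); return f
def cap(n,save=None):
    c=bot.capture(n); c["E"]=np.array(c["extrinsics"],float)
    if save: cv2.imwrite(f"pics/{save}.png",c["frame"][:,:,::-1])
    return c
def ray(c,p,z):
    p=np.atleast_2d(np.asarray(p,float)); f=K(c)
    d=np.c_[(p[:,0]-c["cx"])/f,(p[:,1]-c["cy"])/f,np.ones(len(p))]@c["E"][:3,:3].T
    o=c["E"][:3,3]; return (o+d*((z-o[2])/d[:,2])[:,None])[:,:2]
def proj(c,P):
    P=np.atleast_2d(np.asarray(P,float)); q=(P-c["E"][:3,3])@c["E"][:3,:3]
    return np.c_[q[:,0]/q[:,2]*K(c)+c["cx"],q[:,1]/q[:,2]*K(c)+c["cy"]]
def hsv(c): return cv2.cvtColor(c["frame"],cv2.COLOR_RGB2HSV)
def top(c,z,x0,x1,y0,y1,s=2.0):
    """image resampled on plane z; s px per mm; row=x increasing up, col = y decreasing right"""
    W,H=int((y1-y0)*s),int((x1-x0)*s)
    Q=np.array([[x1,y1,z],[x1,y0,z],[x0,y0,z],[x0,y1,z]],float)
    M=cv2.getPerspectiveTransform(proj(c,Q).astype(np.float32),np.float32([[0,0],[W,0],[W,H],[0,H]]))
    return cv2.warpPerspective(c["frame"],M,(W,H))
def state():
    s=bot.read_state(); w,x,y,z=s["eef_rot"]
    # tool x axis heading
    hx=np.degrees(np.arctan2(2*(x*y+w*z),1-2*(y*y+z*z)))
    return s,hx
E
python3 - <<'E'
from h import *
c=cap("scene");d=cap("side")
S=[("brown",229,149,34,404,196),("blue",274,127,34,447,210),("light",306,163,34,413,232),("red",260,192,34,367,218),("chest",309,250,56,314,240),("trayA",445,268,26,330,326),("trayB",374,300,26,285,295),("bin",479,368,66,228,345),("bottlebase",212,262,0,295,215),("jar",297,352,60,222,250)]
for n,u,v,z,a,b in S: print(n,ray(c,(u,v),z).round(),ray(d,(a,b),z).round())
# world rows of the chest green panel
for cc in (c,d):
    h=hsv(cc); m=cv2.inRange(h,(60,60,30),(95,255,140)); P=proj(cc,[*ray(c,(309,250),56)[0],56])[0]
    n,l,st,ce=cv2.connectedComponentsWithStats(m); i=l[int(P[1]),int(P[0])]
    cs,_=cv2.findContours((l==i).astype(np.uint8),0,2); g=ray(cc,cs[0][:,0],56).astype(np.float32)
    print(cv2.minAreaRect(g))
s,hx=state();print(hx)
E
```

```text
brown [[ 575. -369.]] [[ 558. -352.]]
blue [[ 442. -367.]] [[ 424. -356.]]
light [[ 445. -217.]] [[ 435. -205.]]
red [[ 584. -207.]] [[ 568. -190.]]
chest [[590.   2.]] [[585.   5.]]
trayA [[370. 193.]] [[376. 203.]]
trayB [[541. 163.]] [[520. 183.]]
bin [[487. 391.]] [[463. 404.]]
bottlebase [[ 764. -126.]] [[ 768. -128.]]
jar [[737. 173.]] [[725. 179.]]
((591.9953002929688, 6.215034484863281), (72.8832778930664, 123.68485260009766), 89.9599838256836)
((589.2890625, 8.390697479248047), (119.1064682006836, 68.46983337402344), 0.14737668633460999)
23.368509796119348
```

View pics/wrist0.png

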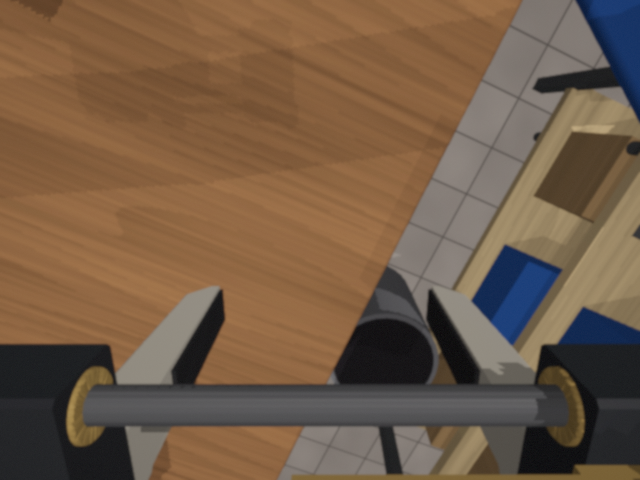

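```bash
cat >> h.py <<'E'
def go(*wps):
    """print tool-frame moves from the present pose through (x,y,z,heading) waypoints, one call each"""
    s,h=state(); p=np.array(s["tool_pos"])
    for x,y,z,hh in wps:
        d=np.array([x,y,z])-p; a=np.radians(h)
        t=[d[0]*np.cos(a)+d[1]*np.sin(a), d[0]*np.sin(a)-d[1]*np.cos(a), -d[2]]
        print((np.array(t)/250).round(3), round((h-hh)/45,3)); p=np.array([x,y,z]);h=hh
E
python3 -c "
from h import *
go((375,-475,270,12),(462,-285,320,0))"
```

```text
[ 0.624 -0.56  -0.207] 0.253
[ 0.498 -0.671 -0.2  ] 0.267
```

>>> {"name": "step_arm", "arguments": {"targets": [[[0.124,-0.112,-0.042,0.05],[0.25,-0.224,-0.083,0.1],[0.374,-0.336,-0.124,0.15],[0.5,-0.448,-0.166,0.2],[0.624,-0.56,-0.207,0.253],[0.624,-0.56,-0.207,0.253],[0.624,-0.56,-0.207,0.253],[0.624,-0.56,-0.207,0.253],[0.624,-0.56,-0.207,0.253],[0.624,-0.56,-0.207,0.253]]]}}

```text
clock: 1.25
tool_pos: [374.3, -476.1, 269.9]
eef_rot: [-0.0, 0.995, 0.104, -0.0]
ft_force: [-0.0, -0.6, 0.5]
grip_width: 93.0
gripper_force: 0.0
```

>>> {"name": "step_arm", "arguments": {"targets": [[[0.1,-0.134,-0.04,0.053],[0.2,-0.268,-0.08,0.107],[0.3,-0.4,-0.12,0.16],[0.4,-0.537,-0.16,0.21],[0.498,-0.671,-0.2,0.267],[0.498,-0.671,-0.2,0.267],[0.498,-0.671,-0.2,0.267],[0.498,-0.671,-0.2,0.267],[0.498,-0.671,-0.2,0.267],[0.498,-0.671,-0.2,0.267]]]}}

```text
clock: 2.25
tool_pos: [461.5, -286.4, 320.0]
eef_rot: [-0.0, 1.0, -0.001, -0.0]
ft_force: [0.3, -0.4, -0.6]
grip_width: 93.2
gripper_force: 0.0
```

```bash
python3 - <<'E'
from h import *
c=cap("wrist","w1"); s,h=state(); print(s["tool_pos"],h,s["clock"])
np.savez("w1.npz",**{k:np.array(v) for k,v in c.items()})
go((440,-100,300,0),(440,110,290,-5))
E
```

```text
[ 461.58130952 -286.1650155   320.0596544 ] -0.13323371542066026 2.3
[-0.088 -0.744  0.08 ] -0.003
[ 0.   -0.84  0.04] 0.111
```

View pics/w1.png

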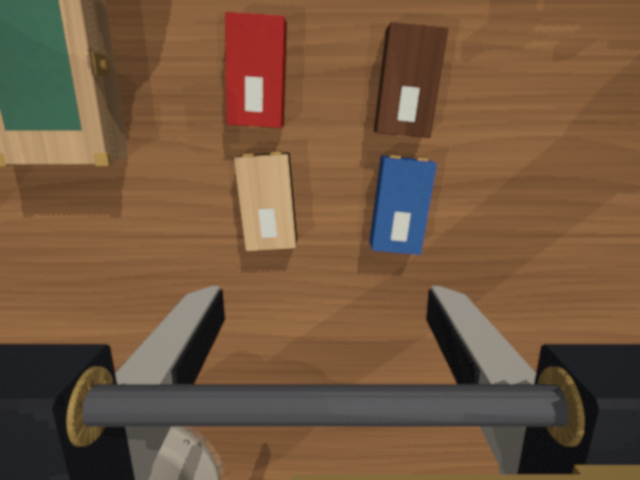

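The wrist view shows clear tops: red (255,70), brown (412,80), light (266,202) and blue (404,204), with all long sides roughly along x. Next I'll move over to the tray.

>>> {"name": "step_arm", "arguments": {"targets": [[[-0.015,-0.124,0.013,0],[-0.03,-0.248,0.027,0],[-0.044,-0.372,0.04,0],[-0.06,-0.5,0.053,0],[-0.074,-0.62,0.067,0],[-0.088,-0.744,0.08,0],[-0.088,-0.744,0.08,0],[-0.088,-0.744,0.08,0],[-0.088,-0.744,0.08,0],[-0.088,-0.744,0.08,0]]]}}

```text
clock: 3.3
tool_pos: [440.4, -100.4, 300.4]
eef_rot: [0.0, 1.0, -0.001, 0.0]
ft_force: [0.1, -0.2, -0.8]
grip_width: 93.3
gripper_force: 0.0
```

>>> {"name": "step_arm", "arguments": {"targets": [[[0,-0.12,0.006,0.015],[0,-0.24,0.012,0.03],[0,-0.36,0.018,0.045],[0,-0.48,0.024,0.06],[0,-0.6,0.03,0.075],[0,-0.72,0.036,0.09],[0,-0.84,0.04,0.111],[0,-0.84,0.04,0.111],[0,-0.84,0.04,0.111],[0,-0.84,0.04,0.111]]]}}

```text
clock: 4.3
tool_pos: [440.6, 109.4, 290.2]
eef_rot: [0.0, 0.999, -0.045, -0.0]
ft_force: [-0.3, 1.1, -0.5]
grip_width: 92.9
gripper_force: 0.0
```

```bash
python3 - <<'E'
from h import *
c=cap("wrist","w2"); s,h=state(); print(s["tool_pos"],h,s["clock"],s["qpos"].round(2))
np.savez("w2.npz",**{k:np.array(v) for k,v in c.items()})
E
```

```text
[440.58060795 109.36919106 290.31608359] -5.14968306678618 4.35 [-0.2   0.19 -0.2   2.1   0.05  0.86 -2.09]
```

View pics/w2.png

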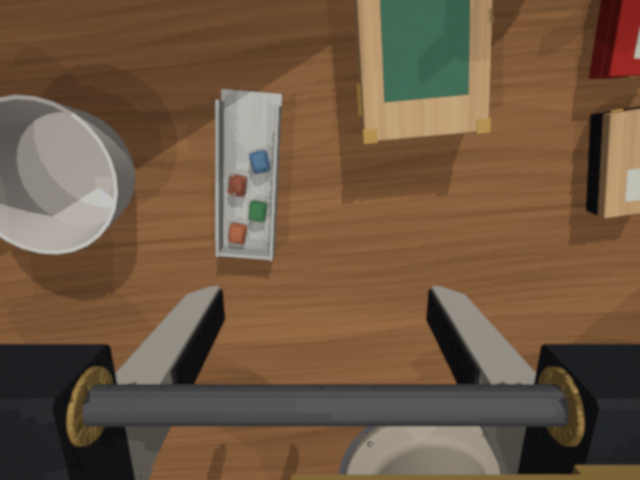

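The tray is at (217–281, 90–260) with its closed end at row 258 and four stones in the half nearer that end. The bin rim is centred near (50,170). Measuring both now.

```bash
python3 - <<'E'
from h import *
c=dict(np.load("w2.npz"))
P=dict(cl=(217,257),cr=(273,260),sl=(217,101),sr=(281,105))
for k,p in P.items(): print(k,ray(c,p,26)[0].round(1))
print("lip",ray(c,[(223,91),(281,95)],3).round(1))
# tray mask
h=hsv(c); m=((h[...,1]<45)&(h[...,2]>100)).astype(np.uint8)*255
n,l,st,ce=cv2.connectedComponentsWithStats(m)
i=l[120,250]; print(st[i])
cs,_=cv2.findContours((l==i).astype(np.uint8),0,2); g=ray(c,cs[0][:,0],26).astype(np.float32); print(cv2.minAreaRect(g))
d=cap("scene")
# bin rim in scene: bright low-sat blob
for q,(u,v) in ((d,(479,400)),):
    h=hsv(q); m=((h[...,1]<60)&(h[...,2]>110)).astype(np.uint8)
    n,l,st,ce=cv2.connectedComponentsWithStats(m); i=l[v,u]; print(st[i])
    cs,_=cv2.findContours((l==i).astype(np.uint8),0,2); H=cv2.convexHull(cs[0])[:,0]
    print(cv2.minEnclosingCircle(ray(q,H,66).astype(np.float32)),H.min(0),H.max(0))
# bin rim clicks from wrist: right side arc at z=66
pts=ray(c,[(117,205),(110,165),(92,133),(62,107),(30,97),(100,230),(75,246),(45,251)],66)
A=np.c_[2*pts,np.ones(len(pts))]; x=np.linalg.lstsq(A,(pts**2).sum(1),rcond=None)[0]; print(x[:2],np.sqrt(x[2]+x[0]**2+x[1]**2))
E
```

```text
cl [377.  238.9]
cr [367.6 175.7]
sl [543.8 210.1]
sr [534.1 145.8]
lip [[554.3 207.8]
 [544.7 146.9]]
[ 215   89   67  172 8415]
((461.81744384765625, 192.42904663085938), (67.01873016357422, 180.60641479492188), 80.11417388916016)
[ 435  327   89   86 6070]
((491.1203918457031, 390.1331787109375), 83.30297088623047) [435 327] [523 412]
[487.28880317 386.26243461] 74.93214330856226
```

```bash
python3 -c "
from h import *
go((416.6,199.8,80,-9.6),(416.6,199.8,4,-9.6))"
```

```text
[-0.128 -0.351  0.841] 0.099
[ 0.    -0.     0.304] 0.0
```

>>> {"name": "step_arm", "arguments": {"targets": [[[-0.02,-0.06,0.12,0.02],[-0.05,-0.13,0.25,0.04],[-0.08,-0.2,0.4,0.06],[-0.1,-0.28,0.55,0.08],[-0.128,-0.351,0.7,0.099],[-0.128,-0.351,0.841,0.099],[-0.128,-0.351,0.841,0.099],[-0.128,-0.351,0.841,0.099],[-0.128,-0.351,0.841,0.099],[-0.128,-0.351,0.841,0.099]]]}}

```text
clock: 5.4
tool_pos: [417.3, 200.8, 81.8]
eef_rot: [-0.001, 0.997, -0.083, 0.001]
ft_force: [-0.3, -0.5, 0.3]
grip_width: 93.2
gripper_force: 0.0
```

```bash
python3 - <<'E'
from h import *
cap("wrist","w3"); go((416.6,199.8,4,-9.6))
E
```

```text
[-0.002  0.005  0.311] 0.001
```

View pics/w3.png

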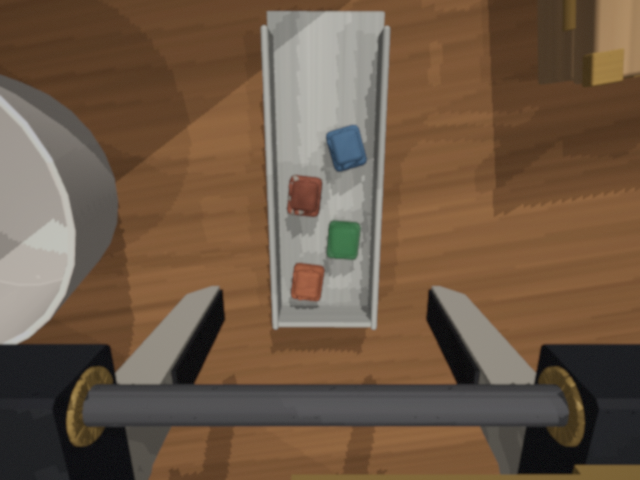

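The tray is aligned and centred between the fingers, at columns 270–380 against an image centre of 325. Descending and gripping.

>>> {"name": "step_arm", "arguments": {"targets": [[[0,0.005,0.05,0],[0,0.005,0.1,0],[0,0.005,0.16,0],[0,0.005,0.22,0],[0,0.005,0.27,0],[0,0.005,0.3,0],[0,0.005,0.311,0],[0,0.005,0.311,0],[0,0.005,0.311,0],[0,0.005,0.311,0]]]}}

```text
clock: 6.45
tool_pos: [416.3, 199.9, 2.9]
eef_rot: [-0.0, 0.997, -0.083, 0.0]
ft_force: [-1.5, -0.1, 0.2]
grip_width: 92.7
gripper_force: 0.0
```

>>> {"name": "step_arm", "arguments": {"targets": [[[0,0,0,0],[0,0,0,0],[0,0,0,0],[0,0,0,0],[0,0,0,0],[0,0,0,0],[0,0,0,0],[0,0,0,0],[0,0,0,0],[0,0,0,0]]], "claw": 0, "grip_force": 55}}

```text
clock: 7.45
tool_pos: [416.1, 199.9, 2.4]
eef_rot: [-0.0, 0.997, -0.083, 0.0]
ft_force: [-0.1, 1.4, 3.4]
grip_width: 63.3
gripper_force: 55.0
```

>>> {"name": "step_arm", "arguments": {"targets": [[[0,0,-0.01,0],[0,0,-0.03,0],[0,0,-0.05,0],[0,0,-0.07,0],[0,0,-0.09,0],[0,0,-0.11,0],[0,0,-0.13,0],[0,0,-0.15,0],[0,0,-0.16,0],[0,0,-0.16,0]]]}}

```text
clock: 8.45
tool_pos: [416.1, 199.8, 42.7]
eef_rot: [-0.0, 0.997, -0.083, 0.0]
ft_force: [0.6, 0.3, -2.1]
grip_width: 63.8
gripper_force: 55.0
```

```bash
python3 - <<'E'
from h import *
cap("side","s1");cap("wrist","w4"); a=cv2.imread("pics/s1.png")[230:400,180:420];b=cv2.imread("pics/w4.png")[0:340,150:470]
a=cv2.resize(a,(480,340)); cv2.imwrite("pics/m1.png",np.hstack([a,b]))
go((445,250,171,40),(488,317,171,90),(488,317,171,90))
E
```

```text
[ 0.081 -0.217 -0.515] -1.1
[ 0.304 -0.095  0.   ] -1.111
[0. 0. 0.] 0.0
```

View pics/m1.png

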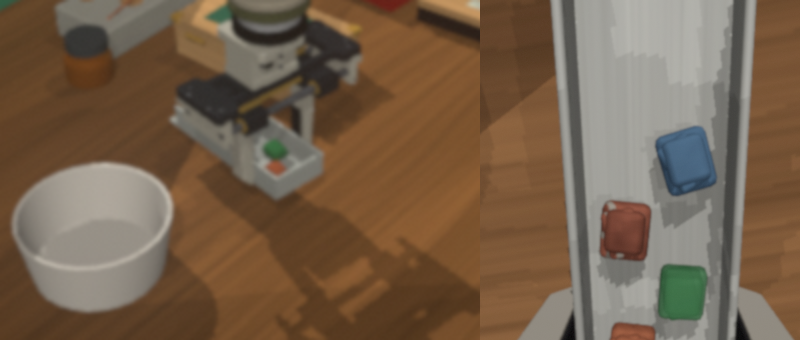

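The tray is held level with all four stones inside (side crop at (270,150)). Raising it, turning it to heading 80°, and bringing its lip over the bin.

```bash
python3 -c "
from h import *
go((445,230,172,35),(476,318,172,79))"
```

```text
[ 0.094 -0.138 -0.519] -0.989
[ 0.303 -0.217  0.   ] -0.978
```

>>> {"name": "step_arm", "arguments": {"targets": [[[0,0,-0.03,-0.03],[0,0,-0.08,-0.09],[0.005,-0.007,-0.15,-0.18],[0.015,-0.02,-0.23,-0.3],[0.03,-0.04,-0.31,-0.44],[0.047,-0.07,-0.39,-0.58],[0.065,-0.096,-0.45,-0.72],[0.08,-0.12,-0.49,-0.85],[0.09,-0.133,-0.51,-0.94],[0.094,-0.138,-0.519,-0.989]]]}}

```text
clock: 9.55
tool_pos: [445.2, 229.9, 173.0]
eef_rot: [0.0, 0.953, 0.303, 0.0]
ft_force: [0.4, 0.3, -3.1]
grip_width: 63.7
gripper_force: 55.0
```

>>> {"name": "step_arm", "arguments": {"targets": [[[0.01,-0.007,0,-0.03],[0.03,-0.02,0,-0.09],[0.06,-0.043,0,-0.19],[0.095,-0.068,0,-0.31],[0.135,-0.097,0,-0.44],[0.18,-0.13,0,-0.58],[0.22,-0.158,0,-0.72],[0.26,-0.187,0,-0.85],[0.288,-0.207,0,-0.94],[0.303,-0.217,0,-0.978]]]}}

```text
clock: 10.55
tool_pos: [475.6, 318.3, 171.8]
eef_rot: [-0.0, 0.771, 0.637, -0.0]
ft_force: [0.4, -0.3, -2.0]
grip_width: 63.6
gripper_force: 55.0
```

```bash
python3 - <<'E'
from h import *
cap("scene","c2");cap("wrist","w5"); a=cv2.imread("pics/c2.png")[220:460,340:640];b=cv2.imread("pics/w5.png")
a=cv2.resize(a,(400,320)); b=cv2.resize(b,(400,300));b=cv2.copyMakeBorder(b,0,20,0,0,0); cv2.imwrite("pics/m2.png",np.hstack([a,b]))
s,h=state();print(s["tool_pos"],h,s["qpos"].round(2))
E
```

```text
[475.64588243 318.04159345 171.820447  ] 79.03758290626463 [-0.23  0.55 -0.67  1.97  0.48  0.78 -1.37]
```

View pics/m2.png

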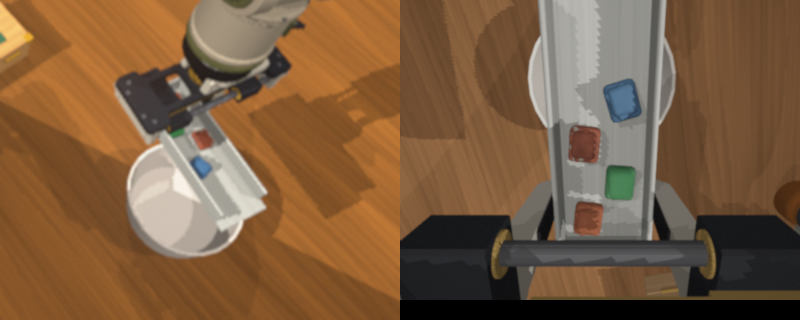

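The tray is level, its lip is inside the bin rim as seen from above, and the stones are in place. I'll ease the grip in steps so the tray swings nose-down about the pads.

```bash
cat >> h.py <<'E'
def stones(*names):
    for n in names or ("scene","side","wrist"):
        c=cap(n);h=hsv(c);o=[]
        for k,lo,hi in (("blue",(100,110,60),(118,255,255)),("green",(60,110,40),(85,255,255)),("red",(0,120,60),(6,190,255))):
            m=cv2.inRange(h,lo,hi); nn,l,st,ce=cv2.connectedComponentsWithStats(m)
            o.append((k,[(ce[i].round().astype(int).tolist(),int(st[i,4])) for i in range(1,nn) if st[i,4]>15][:8]))
        print(n,o)
E
python3 -c "
from h import *
stones('scene','wrist')"
```

```text
scene [('blue', [([14, 70], 2917), ([217, 15], 1936), ([67, 106], 3418), ([138, 90], 34), ([271, 127], 540), ([490, 345], 112)]), ('green', [([473, 319], 24), ([2, 469], 33), ([4, 478], 24)]), ('red', [([266, 183], 17), ([268, 190], 21)])]
wrist [('blue', [([374, 165], 329), ([340, 142], 121), ([340, 176], 171)]), ('green', [([353, 283], 670)]), ('red', [([291, 209], 33), ([298, 213], 27), ([277, 225], 39), ([285, 234], 47), ([289, 243], 20), ([276, 245], 32), ([302, 253], 59)])]
```

>>> {"name": "step_arm", "arguments": {"targets": [[[0,0,0,0],[0,0,0,0],[0,0,0,0],[0,0,0,0],[0,0,0,0],[0,0,0,0],[0,0,0,0],[0,0,0,0],[0,0,0,0],[0,0,0,0]]], "grip_force": 20}}

```text
clock: 11.75
tool_pos: [475.8, 317.8, 172.1]
eef_rot: [-0.0, 0.771, 0.636, -0.0]
ft_force: [-0.1, 0.8, -1.6]
grip_width: 63.7
gripper_force: 20.0
```

```bash
python3 -c "
from h import *
stones('wrist')"
```

```text
wrist [('blue', [([349, 138], 190), ([375, 171], 270), ([340, 175], 163)]), ('green', [([349, 276], 500), ([364, 305], 160)]), ('red', [([284, 213], 21), ([297, 212], 29), ([277, 225], 37), ([291, 236], 44), ([277, 246], 43), ([285, 243], 16), ([291, 247], 19)])]
```

>>> {"name": "step_arm", "arguments": {"targets": [[[0,0,0,0],[0,0,0,0],[0,0,0,0],[0,0,0,0],[0,0,0,0],[0,0,0,0],[0,0,0,0],[0,0,0,0],[0,0,0,0],[0,0,0,0]]], "grip_force": 12}}

```text
clock: 12.8
tool_pos: [475.8, 317.8, 172.1]
eef_rot: [0.0, 0.771, 0.636, -0.0]
ft_force: [0.2, 0.7, -1.7]
grip_width: 63.8
gripper_force: 12.0
```

```bash
python3 -c "
from h import *
stones('wrist')"
```

```text
wrist [('blue', [([364, 132], 42), ([339, 142], 140), ([376, 167], 267), ([334, 162], 37), ([341, 180], 137)]), ('green', [([350, 276], 519), ([364, 306], 176)]), ('red', [([278, 215], 24), ([307, 214], 17), ([278, 225], 36), ([295, 223], 20), ([287, 232], 16), ([275, 240], 20), ([286, 246], 62), ([300, 244], 19)])]
```

>>> {"name": "step_arm", "arguments": {"targets": [[[0,0,0,0],[0,0,0,0],[0,0,0,0],[0,0,0,0],[0,0,0,0],[0,0,0,0],[0,0,0,0],[0,0,0,0],[0,0,0,0],[0,0,0,0]]], "grip_force": 8}}

```text
clock: 13.85
tool_pos: [475.7, 317.8, 172.1]
eef_rot: [0.0, 0.771, 0.636, -0.0]
ft_force: [-0.4, 0.1, -2.0]
grip_width: 63.6
gripper_force: 8.0
```

```bash
python3 -c "
from h import *
stones('wrist')"
```

```text
wrist [('blue', [([367, 133], 23), ([344, 138], 62), ([376, 168], 257), ([332, 147], 62), ([341, 177], 185)]), ('green', [([353, 283], 698), ([369, 289], 18), ([356, 313], 16)]), ('red', [([290, 213], 61), ([306, 214], 21), ([280, 218], 34), ([290, 223], 20), ([276, 227], 23), ([287, 237], 101), ([280, 247], 78), ([302, 243], 33)])]
```

>>> {"name": "step_arm", "arguments": {"targets": [[[0,0,0,0],[0,0,0,0],[0,0,0,0],[0,0,0,0],[0,0,0,0],[0,0,0,0],[0,0,0,0],[0,0,0,0],[0,0,0,0],[0,0,0,0]]], "grip_force": 6}}

```text
clock: 14.9
tool_pos: [475.8, 318.0, 172.2]
eef_rot: [-0.0, 0.771, 0.636, 0.0]
ft_force: [0.1, 0.1, -1.3]
grip_width: 64.1
gripper_force: 6.0
```

```bash
python3 -c "
from h import *
stones('wrist')"
```

```text
wrist [('blue', [([339, 86], 366)]), ('green', [([347, 48], 237), ([341, 69], 131)]), ('red', [])]
```

>>> {"name": "step_arm", "arguments": {"targets": [[[0,0,0,0],[0,0,0,0],[0,0,0,0],[0,0,0,0],[0,0,0,0],[0,0,0,0],[0,0,0,0],[0,0,0,0],[0,0,0,0],[0,0,0,0]]], "grip_force": 6}}

```text
clock: 15.95
tool_pos: [475.8, 317.8, 172.1]
eef_rot: [0.0, 0.771, 0.636, -0.0]
ft_force: [0.5, -0.4, -1.7]
grip_width: 63.9
gripper_force: 6.0
```

```bash
python3 - <<'E'
from h import *
cap("scene","c3");cap("wrist","w6");cap("side","s3"); a=cv2.imread("pics/c3.png")[220:460,340:640];b=cv2.imread("pics/w6.png")
a=cv2.resize(a,(400,320)); b=cv2.resize(b,(400,300));b=cv2.copyMakeBorder(b,0,20,0,0,0)
d=cv2.resize(cv2.imread("pics/s3.png")[200:410,130:410],(400,280)); d=cv2.hconcat([d,d*0])
cv2.imwrite("pics/m3.png",np.vstack([np.hstack([a,b]),d]))
E
```

```text
(no output)
```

View pics/m3.png

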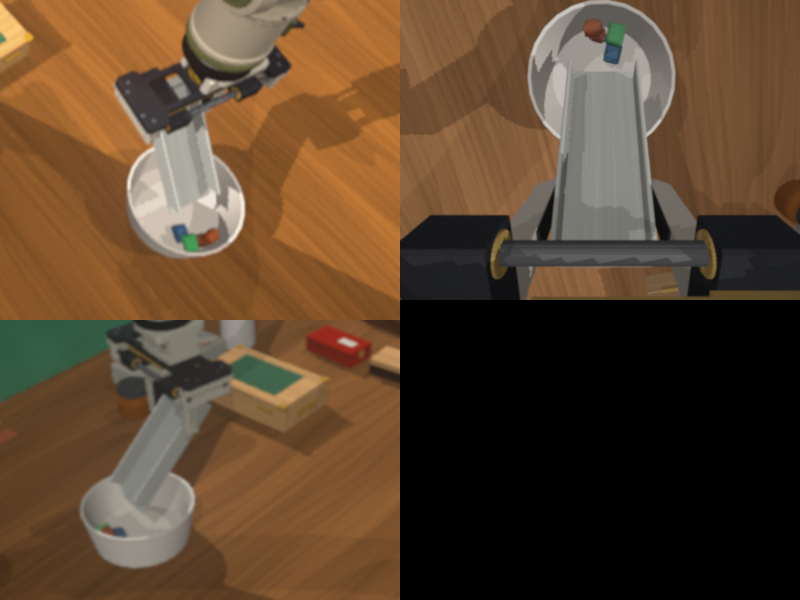

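All four stones are in the bin (cluster at (190,238) in the left panel) and the tray is empty, hanging at about 55° nose-down. I'll clamp it, lift it clear and lay it back on the bench along an arc.

```bash
python3 -c "
from h import *
go((476,318,300,79),(521,234,230,35),(521,234,116,35))
print([((-(136.7*(np.cos(np.radians(a))-np.cos(np.radians(80))))/250).round(3),((136.7*(np.sin(np.radians(80))-np.sin(np.radians(a))))/250).round(3)) for a in (74,69,64,59,55,51,48,45,42,39,36,33,30,27,24,21,18,15,12,9)])
"
```

```text
[ 0.001  0.001 -0.512] 0.001
[-0.295  0.241  0.28 ] 0.978
[0.    0.    0.456] 0.0
[(np.float64(-0.056), np.float64(0.013)), (np.float64(-0.101), np.float64(0.028)), (np.float64(-0.145), np.float64(0.047)), (np.float64(-0.187), np.float64(0.07)), (np.float64(-0.219), np.float64(0.091)), (np.float64(-0.249), np.float64(0.114)), (np.float64(-0.271), np.float64(0.132)), (np.float64(-0.292), np.float64(0.152)), (np.float64(-0.311), np.float64(0.173)), (np.float64(-0.33), np.float64(0.194)), (np.float64(-0.347), np.float64(0.217)), (np.float64(-0.364), np.float64(0.241)), (np.float64(-0.379), np.float64(0.265)), (np.float64(-0.392), np.float64(0.29)), (np.float64(-0.405), np.float64(0.316)), (np.float64(-0.416), np.float64(0.343)), (np.float64(-0.425), np.float64(0.37)), (np.float64(-0.433), np.float64(0.397)), (np.float64(-0.44), np.float64(0.425)), (np.float64(-0.445), np.float64(0.453))]
```

>>> {"name": "step_arm", "arguments": {"targets": [[[0,0,0,0],[0,0,0,0],[0,0,-0.02,0],[0,0,-0.06,0],[0,0,-0.13,0],[0,0,-0.22,0],[0,0,-0.32,0],[0,0,-0.42,0],[0,0,-0.49,0],[0,0,-0.51,0]]], "grip_force": 30}}

```text
clock: 17.1
tool_pos: [476.2, 318.6, 302.3]
eef_rot: [0.0, 0.771, 0.636, 0.002]
ft_force: [0.2, 0.9, -1.5]
grip_width: 63.3
gripper_force: 30.0
```

>>> {"name": "step_arm", "arguments": {"targets": [[[-0.01,0.008,0,0.03],[-0.03,0.024,0,0.1],[-0.06,0.05,0.02,0.2],[-0.1,0.08,0.05,0.32],[-0.14,0.115,0.09,0.46],[-0.18,0.148,0.14,0.6],[-0.22,0.18,0.19,0.74],[-0.26,0.21,0.24,0.87],[-0.285,0.233,0.27,0.95],[-0.295,0.241,0.28,0.978]]]}}

```text
clock: 18.1
tool_pos: [520.5, 232.3, 227.7]
eef_rot: [0.001, 0.954, 0.299, -0.002]
ft_force: [0.1, 1.1, -1.2]
grip_width: 63.9
gripper_force: 30.0
```

>>> {"name": "step_arm", "arguments": {"targets": [[[0,0,0.02,0],[0,0,0.07,0],[0,0,0.14,0],[0,0,0.22,0],[0,0,0.3,0],[0,0,0.37,0],[0,0,0.42,0],[0,0,0.45,0],[0,0,0.456,0],[0,0,0.456,0]]]}}

```text
clock: 19.1
tool_pos: [521.0, 234.2, 115.7]
eef_rot: [-0.0, 0.954, 0.301, 0.0]
ft_force: [0.6, -0.3, -1.1]
grip_width: 63.9
gripper_force: 30.0
```

>>> {"name": "step_arm", "arguments": {"targets": [[[-0.056,0,0.013,0],[-0.101,0,0.028,0],[-0.145,0,0.047,0],[-0.187,0,0.07,0],[-0.219,0,0.091,0],[-0.249,0,0.114,0],[-0.271,0,0.132,0],[-0.292,0,0.152,0],[-0.311,0,0.173,0],[-0.33,0,0.194,0]]], "grip_force": 8}}

```text
clock: 20.1
tool_pos: [453.2, 186.6, 66.6]
eef_rot: [-0.0, 0.954, 0.301, 0.0]
ft_force: [0.8, -0.1, -0.8]
grip_width: 63.7
gripper_force: 8.0
```

```bash
python3 - <<'E'
from h import *
cap("side","s4");d=cv2.resize(cv2.imread("pics/s4.png")[180:420,150:430],(560,480));cv2.imwrite("pics/m4.png",d)
E
```

```text
(no output)
```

View pics/m4.png

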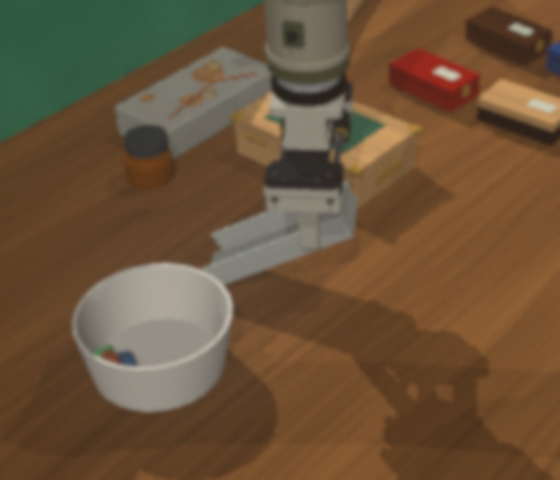

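The tray is tilting back with its lip down near (215,270). Finishing the arc, then releasing.

>>> {"name": "step_arm", "arguments": {"targets": [[[-0.017,0,0.023,0],[-0.034,0,0.047,0],[-0.049,0,0.071,0],[-0.062,0,0.096,0],[-0.075,0,0.122,0],[-0.086,0,0.149,0],[-0.095,0,0.176,0],[-0.103,0,0.203,0],[-0.11,0,0.231,0],[-0.115,0,0.255,0]]]}}

```text
clock: 21.15
tool_pos: [429.8, 170.2, 2.9]
eef_rot: [-0.0, 0.954, 0.301, 0.0]
ft_force: [0.1, 0.6, 12.1]
grip_width: 63.9
gripper_force: 8.0
```

>>> {"name": "step_arm", "arguments": {"targets": [[[0,0,0,0],[0,0,0,0],[0,0,0,0],[0,0,0,0],[0,0,0,0],[0,0,0,0],[0,0,0,0],[0,0,0,0],[0,0,0,0],[0,0,0,0]]], "claw": 1}}

```text
clock: 22.15
tool_pos: [429.8, 170.1, 3.4]
eef_rot: [0.0, 0.954, 0.301, -0.0]
ft_force: [-0.2, -1.0, 0.1]
grip_width: 93.0
gripper_force: 0.0
```

>>> {"name": "step_arm", "arguments": {"targets": [[[0,0,-0.04,0],[0,0,-0.12,0],[0,0,-0.25,0],[0,0,-0.4,0],[0,0,-0.55,0],[0,0,-0.7,0],[0,0,-0.82,0],[0,0,-0.9,0],[0,0,-0.9,0],[0,0,-0.9,0]]]}}

```text
clock: 23.15
tool_pos: [429.7, 169.7, 228.3]
eef_rot: [0.0, 0.954, 0.301, 0.0]
ft_force: [-0.5, -0.3, 0.6]
grip_width: 93.0
gripper_force: 0.0
```

```bash
python3 - <<'E'
from h import *
c=cap("wrist","w7"); np.savez("w7.npz",**{k:np.array(v) for k,v in c.items()})
c=dict(np.load("w1.npz")); h=hsv(c)
M={"red":((0,150,60),(8,255,255),(255,70)),"blue":((100,120,40),(120,255,255),(385,180)),"brown":((0,60,10),(15,255,110),(400,60)),"light":((10,30,150),(28,150,255),(270,190))}
for k,(lo,hi,p) in M.items():
    m=cv2.inRange(h,lo,hi); m=cv2.morphologyEx(m,cv2.MORPH_CLOSE,np.ones((5,5)))
    n,l,st,ce=cv2.connectedComponentsWithStats(m); i=l[p[1],p[0]]
    cs,_=cv2.findContours((l==i).astype(np.uint8),0,2); H=max(cs,key=cv2.contourArea)
    r=cv2.minAreaRect(ray(c,H[:,0],34).astype(np.float32)); print(k,st[i],np.round(r[0],1),np.round(r[1],1),round(r[2],1))
s,hh=state();print(s["tool_pos"],hh)
E
```

```text
red [ 225   11   62  117 6102] [ 584.6 -213.3] [ 63.1 110.4] 86.1
blue [ 371  156   65   98 4312] [ 440.2 -374.3] [ 61.3 110. ] 84.4
brown [ 364   22   84  116 6902] [ 573.4 -370.3] [ 75.2 112.5] 84.6
light [ 234  152   62   99 4567] [ 444.9 -217.4] [113.   60.1] 3.5
[429.38983487 169.63921973 227.65187909] 35.0061043827878
```

View pics/w7.png

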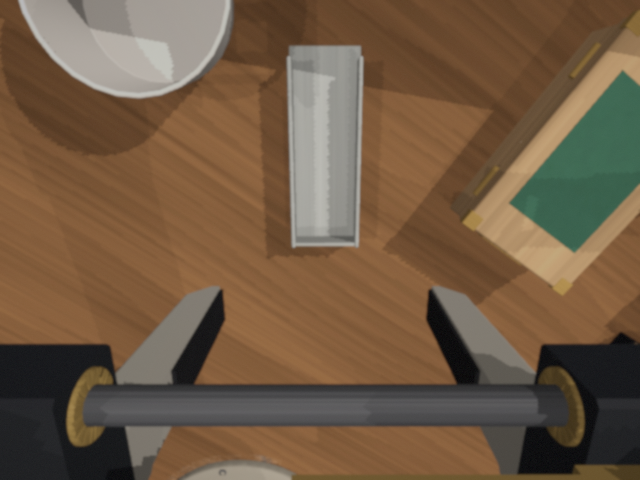

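The empty tray lies flat and right way up (290–362, 46–246). Now a close look at the chest from above, then the cases.

```bash
python3 - <<'E'
from h import *
c=dict(np.load("w7.npz"))
print("tray closed",ray(c,[(293,246),(359,246)],26).mean(0),"lip",ray(c,[(289,46),(361,46)],3).mean(0), "wall tops",ray(c,[(288,58),(362,58)],26).mean(0))
go((505,7,240,0))
E
```

```text
tray closed [396.72958316 145.99451303] lip [543.64846167 249.82800623] wall tops [533.37730265 242.6593769 ]
[-0.125  0.706 -0.049] 0.778
```

>>> {"name": "step_arm", "arguments": {"targets": [[[-0.02,0.12,-0.008,0.13],[-0.04,0.24,-0.016,0.26],[-0.06,0.36,-0.024,0.4],[-0.08,0.48,-0.032,0.53],[-0.1,0.6,-0.04,0.66],[-0.125,0.706,-0.049,0.778],[-0.125,0.706,-0.049,0.778],[-0.125,0.706,-0.049,0.778],[-0.125,0.706,-0.049,0.778],[-0.125,0.706,-0.049,0.778]]]}}

```text
clock: 24.2
tool_pos: [505.0, 8.7, 240.2]
eef_rot: [-0.0, 1.0, 0.001, -0.0]
ft_force: [0.5, -0.8, -0.1]
grip_width: 93.2
gripper_force: 0.0
```

```bash
python3 - <<'E'
from h import *
c=cap("wrist","w8"); np.savez("w8.npz",**{k:np.array(v) for k,v in c.items()})
h=hsv(c); m=cv2.inRange(h,(60,60,30),(95,255,160)); n,l,st,ce=cv2.connectedComponentsWithStats(m)
i=1+np.argmax(st[1:,4]); print(st[i])
cs,_=cv2.findContours((l==i).astype(np.uint8),0,2); H=max(cs,key=cv2.contourArea)
print(cv2.minAreaRect(ray(c,H[:,0],56).astype(np.float32)))
s,hh=state();print(s["tool_pos"],hh,s["clock"])
E
```

```text
[  280    21    99   163 15251]
((592.1326293945312, 5.7742767333984375), (77.57333374023438, 127.5237808227539), 89.96694946289062)
[505.06606397   8.59825151 240.32182611] 0.137912349659629 24.25
```

```bash
cat >> h.py <<'E'
M={"red":((0,150,60),(8,255,255)),"blue":((100,120,40),(120,255,255)),"brown":((0,60,10),(15,255,110)),"light":((10,30,150),(28,150,255))}
def case(k,c,guess,z=34):
    """top-face rectangle of case k seen in view c, on plane z: centre, size, heading of the long side"""
    lo,hi=M[k]; h=hsv(c); m=cv2.inRange(h,lo,hi)
    lab=cv2.inRange(h,(0,0,140),(180,60,255)); m=cv2.morphologyEx(m|0,cv2.MORPH_CLOSE,np.ones((3,3)))
    n,l,st,ce=cv2.connectedComponentsWithStats(m); p=proj(c,[*guess,z])[0]
    d=[np.hypot(*(ce[i]-p)) if st[i,4]>1500 else 1e9 for i in range(1,n)]; i=1+int(np.argmin(d))
    cs,_=cv2.findContours((l==i).astype(np.uint8),0,2); H=max(cs,key=cv2.contourArea)
    (x,y),(a,b),t=cv2.minAreaRect(ray(c,H[:,0],z).astype(np.float32))
    if a<b: t-=90; a,b=b,a
    t=(t+90)%180-90
    print(k,"centre",round(x,1),round(y,1),"size",round(a,1),round(b,1),"heading",round(t,2),st[i]); return x,y,t
E
python3 -c "
from h import *
go((530,-208,150,-3.9))"
```

```text
[0.098 0.867 0.361] 0.09
```

>>> {"name": "step_arm", "arguments": {"targets": [[[0.014,0.124,0.05,0.01],[0.028,0.248,0.1,0.03],[0.042,0.372,0.15,0.04],[0.056,0.5,0.2,0.05],[0.07,0.62,0.25,0.065],[0.084,0.744,0.3,0.08],[0.098,0.867,0.361,0.09],[0.098,0.867,0.361,0.09],[0.098,0.867,0.361,0.09],[0.098,0.867,0.361,0.09]]]}}

```text
clock: 25.25
tool_pos: [530.3, -207.6, 150.7]
eef_rot: [-0.0, 0.999, -0.034, 0.0]
ft_force: [-0.5, 0.1, -0.2]
grip_width: 93.0
gripper_force: 0.0
```

```bash
python3 - <<'E'
from h import *
c=cap("wrist","w9"); x,y,t=case("red",c,(584.6,-213.3))
go((x,y,70,t),(x,y,6,t))
E
```

```text
red centre 584.8 -211.9 size 109.7 60.1 heading -3.76 [  281    70    91   162 12470]
[0.218 0.003 0.324] -0.003
[ 0.    -0.     0.256] 0.0
```

>>> {"name": "step_arm", "arguments": {"targets": [[[0.05,0.003,0.06,0],[0.12,0.003,0.15,0],[0.2,0.003,0.26,0],[0.218,0.003,0.324,0],[0.218,0.003,0.4,0],[0.218,0.003,0.48,0],[0.218,0.003,0.54,0],[0.218,0.003,0.58,0],[0.218,0.003,0.58,0],[0.218,0.003,0.58,0]]]}}

```text
clock: 26.3
tool_pos: [584.5, -213.6, 5.8]
eef_rot: [0.0, 0.999, -0.035, 0.0]
ft_force: [-0.1, -0.2, 0.3]
grip_width: 93.2
gripper_force: 0.0
```

>>> {"name": "step_arm", "arguments": {"targets": [[[0,0,0,0],[0,0,0,0],[0,0,0,0],[0,0,0,0],[0,0,0,0],[0,0,0,0],[0,0,0,0],[0,0,0,0],[0,0,0,0],[0,0,0,0]]], "claw": 0, "grip_force": 35}}

```text
clock: 27.3
tool_pos: [584.5, -213.5, 5.6]
eef_rot: [-0.0, 0.999, -0.035, 0.0]
ft_force: [-0.2, 0.8, 6.0]
grip_width: 59.8
gripper_force: 35.0
```

```bash
python3 - <<'E'
from h import *
s,h=state(); print(s["tool_pos"],h)
go((584,-212,130,-3.76),(592.1,5.8,130,0),(592.1,5.8,63,0))
E
```

```text
[ 584.51242601 -213.53913753    5.60658417] -4.033162553770545
[-0.002 -0.006 -0.498] -0.006
[-0.025 -0.871 -0.   ] -0.084
[0.    0.    0.268] 0.0
```

>>> {"name": "step_arm", "arguments": {"targets": [[[0,0,-0.03,0],[0,0,-0.09,0],[0,0,-0.18,0],[0,0,-0.28,0],[0,0,-0.38,0],[0,0,-0.46,0],[0,0,-0.498,0],[0,0,-0.498,0],[0,0,-0.498,0],[0,0,-0.498,0]]]}}

```text
clock: 28.3
tool_pos: [583.6, -213.6, 128.8]
eef_rot: [-0.0, 0.999, -0.035, -0.001]
ft_force: [-0.5, -0.1, -1.6]
grip_width: 59.7
gripper_force: 35.0
```

>>> {"name": "step_arm", "arguments": {"targets": [[[-0.001,-0.03,0,0],[-0.003,-0.1,0,-0.01],[-0.006,-0.2,0,-0.02],[-0.01,-0.32,0,-0.03],[-0.013,-0.45,0,-0.045],[-0.017,-0.58,0,-0.06],[-0.02,-0.7,0,-0.07],[-0.023,-0.8,0,-0.08],[-0.025,-0.85,0,-0.09],[-0.025,-0.871,0,-0.09]]]}}

```text
clock: 29.3
tool_pos: [593.1, 6.4, 129.7]
eef_rot: [-0.0, 1.0, 0.002, -0.0]
ft_force: [0.3, 0.5, -1.5]
grip_width: 60.1
gripper_force: 35.0
```

```bash
python3 - <<'E'
from h import *
s,h=state(); print(s["tool_pos"],h)
go((592.1,5.8,62.5,0))
E
```

```text
[593.1205839    6.41466746 129.68144577] 0.20757154245561563
[-0.004  0.002  0.269] 0.005
```

>>> {"name": "step_arm", "arguments": {"targets": [[[-0.004,0.002,0.04,0.004],[-0.004,0.002,0.09,0.004],[-0.004,0.002,0.14,0.004],[-0.004,0.002,0.18,0.004],[-0.004,0.002,0.21,0.004],[-0.004,0.002,0.23,0.004],[-0.004,0.002,0.25,0.004],[-0.004,0.002,0.262,0.004],[-0.004,0.002,0.27,0.004],[-0.004,0.002,0.273,0.004]]]}}

```text
clock: 30.3
tool_pos: [592.5, 3.5, 61.6]
eef_rot: [0.0, 1.0, -0.001, 0.0]
ft_force: [-0.1, -0.3, -1.2]
grip_width: 60.0
gripper_force: 35.0
```

>>> {"name": "step_arm", "arguments": {"targets": [[[0,0,0,0],[0,0,0,0],[0,0,0,0],[0,0,0,0],[0,0,0,0],[0,0,0,0],[0,0,0,0],[0,0,0,0],[0,0,0,0],[0,0,0,0]]], "claw": 1}}

```text
clock: 31.3
tool_pos: [592.4, 3.4, 61.6]
eef_rot: [0.0, 1.0, -0.001, -0.0]
ft_force: [1.3, 0.1, -0.6]
grip_width: 92.9
gripper_force: 0.0
```

>>> {"name": "step_arm", "arguments": {"targets": [[[0,0,-0.05,0],[0,0,-0.15,0],[0,0,-0.3,0],[-0.05,0,-0.4,0],[-0.12,0,-0.48,0],[-0.2,0,-0.53,0],[-0.22,0,-0.56,0],[-0.22,0,-0.56,0],[-0.22,0,-0.56,0],[-0.22,0,-0.56,0]]]}}

```text
clock: 32.3
tool_pos: [538.0, 3.6, 201.0]
eef_rot: [-0.0, 1.0, -0.002, -0.0]
ft_force: [-0.7, 0.1, 0.1]
grip_width: 92.8
gripper_force: 0.0
```

```bash
python3 - <<'E'
from h import *
c=cap("wrist","w10"); case("red",c,(592,6),90)
go((490,-160,205,3.5),(390,-217,150,3.5))
E
```

```text
red centre 592.9 3.4 size 108.7 59.2 heading -0.21 [  280    69    91   164 12684]
[-0.189  0.655 -0.017] -0.082
[-0.413  0.203  0.22 ] 0.0
```

Red is on the lid at (592.9, 3.4), within about 2.5 mm of the middle, so I'll use that as the column reference. Next is the light case.

>>> {"name": "step_arm", "arguments": {"targets": [[[-0.03,0.11,0,-0.01],[-0.06,0.22,0,-0.03],[-0.095,0.33,0,-0.04],[-0.127,0.44,0,-0.05],[-0.16,0.55,-0.01,-0.07],[-0.189,0.655,-0.017,-0.082],[-0.189,0.655,-0.017,-0.082],[-0.189,0.655,-0.017,-0.082],[-0.189,0.655,-0.017,-0.082],[-0.189,0.655,-0.017,-0.082]]]}}

```text
clock: 33.35
tool_pos: [490.1, -158.8, 205.6]
eef_rot: [-0.0, 0.999, 0.032, -0.0]
ft_force: [-0.3, 1.6, 0.4]
grip_width: 92.8
gripper_force: 0.0
```

>>> {"name": "step_arm", "arguments": {"targets": [[[-0.1,0.05,0.05,0],[-0.2,0.1,0.11,0],[-0.3,0.15,0.17,0],[-0.4,0.2,0.22,0],[-0.405,0.203,0.22,0],[-0.405,0.203,0.22,0],[-0.405,0.203,0.22,0],[-0.405,0.203,0.22,0],[-0.405,0.203,0.22,0],[-0.405,0.203,0.22,0]]]}}

```text
clock: 34.35
tool_pos: [392.3, -216.6, 151.0]
eef_rot: [0.0, 1.0, 0.031, 0.0]
ft_force: [-1.1, 0.4, 0.2]
grip_width: 92.8
gripper_force: 0.0
```

```bash
python3 - <<'E'
from h import *
c=cap("wrist","w11"); x,y,t=case("light",c,(444.9,-217.4))
s,h=state(); print(s["tool_pos"],h)
go((x,y,70,t),(x,y,6,t))
E
```

```text
light centre 443.5 -217.6 size 110.6 59.5 heading 3.44 [  287    75    90   162 12563]
[ 392.13568272 -216.6426904   150.96890975] 3.5540362303659623
[0.205 0.017 0.324] 0.002
[0.    0.    0.256] 0.0
```

>>> {"name": "step_arm", "arguments": {"targets": [[[0.05,0.005,0.06,0],[0.12,0.01,0.15,0],[0.19,0.017,0.26,0.002],[0.205,0.017,0.324,0.002],[0.205,0.017,0.4,0.002],[0.205,0.017,0.48,0.002],[0.205,0.017,0.54,0.002],[0.205,0.017,0.58,0.002],[0.205,0.017,0.58,0.002],[0.205,0.017,0.58,0.002]]]}}

```text
clock: 35.4
tool_pos: [443.3, -217.9, 6.1]
eef_rot: [0.0, 1.0, 0.03, -0.0]
ft_force: [0.1, -0.2, -0.4]
grip_width: 93.1
gripper_force: 0.0
```

>>> {"name": "step_arm", "arguments": {"targets": [[[0,0,0,0],[0,0,0,0],[0,0,0,0],[0,0,0,0],[0,0,0,0],[0,0,0,0],[0,0,0,0],[0,0,0,0],[0,0,0,0],[0,0,0,0]]], "claw": 0, "grip_force": 35}}

```text
clock: 36.4
tool_pos: [443.3, -218.0, 6.1]
eef_rot: [0.0, 1.0, 0.03, 0.0]
ft_force: [-0.7, 1.0, 6.5]
grip_width: 59.6
gripper_force: 35.0
```

>>> {"name": "step_arm", "arguments": {"targets": [[[0,0,-0.03,0],[0,0,-0.09,0],[0,0,-0.18,0],[0,0,-0.29,0],[0,0,-0.4,0],[0,0,-0.5,0],[0,0,-0.56,0],[0,0,-0.6,0],[0,0,-0.6,0],[0,0,-0.6,0]]]}}

```text
clock: 37.4
tool_pos: [442.7, -217.9, 155.4]
eef_rot: [-0.0, 1.0, 0.03, -0.0]
ft_force: [-1.0, 0.3, -3.6]
grip_width: 59.7
gripper_force: 35.0
```

```bash
python3 - <<'E'
from h import *
s,h=state(); print(s["tool_pos"],h)
go((592.7,3.4,155,-0.2))
E
```

```text
[ 442.73811492 -217.92944486  155.43887445] 3.4241630801524487
[ 0.652 -0.848  0.002] 0.081
```

>>> {"name": "step_arm", "arguments": {"targets": [[[0.02,-0.026,0,0],[0.08,-0.1,0,0.01],[0.18,-0.23,0,0.02],[0.29,-0.38,0,0.04],[0.4,-0.52,0,0.05],[0.51,-0.66,0,0.06],[0.6,-0.78,0,0.075],[0.64,-0.832,0,0.081],[0.652,-0.848,0,0.081],[0.652,-0.848,0,0.081]]]}}

```text
clock: 38.4
tool_pos: [592.5, 3.5, 154.9]
eef_rot: [0.0, 1.0, -0.001, -0.001]
ft_force: [-0.4, -0.8, -3.3]
grip_width: 59.7
gripper_force: 35.0
```

>>> {"name": "step_arm", "arguments": {"targets": [[[0,0,0.03,0],[0,0,0.07,0],[0,0,0.12,0],[0,0,0.16,0],[0,0,0.18,0],[0,0,0.18,0],[0,0,0.18,0],[0,0,0.18,0],[0,0,0.18,0],[0,0,0.18,0]]]}}

```text
clock: 39.4
tool_pos: [593.4, 3.4, 111.2]
eef_rot: [0.0, 1.0, -0.002, 0.0]
ft_force: [-0.0, -0.3, -3.1]
grip_width: 60.1
gripper_force: 35.0
```

```bash
python3 - <<'E'
from h import *
for _ in range(2):
    s,h=state(); print(s["tool_pos"],h,s["ft_force"])
go((592.7,3.4,96,-0.2))
E
```

```text
[593.38451203   3.43728516 111.22412466] -0.21577009282712692 [-0.02031432 -0.25323863 -3.11933254]
[593.38451203   3.43728516 111.22412466] -0.21577009282712692 [-0.02031432 -0.25323863 -3.11933254]
[-0.003  0.     0.061] -0.0
```

>>> {"name": "step_arm", "arguments": {"targets": [[[-0.003,0,0.015,0],[-0.003,0,0.03,0],[-0.003,0,0.042,0],[-0.003,0,0.05,0],[-0.003,0,0.056,0],[-0.003,0,0.06,0],[-0.003,0,0.062,0],[-0.003,0,0.062,0],[-0.003,0,0.062,0],[-0.003,0,0.062,0]]]}}

```text
clock: 40.4
tool_pos: [592.3, 3.5, 96.1]
eef_rot: [0.0, 1.0, -0.002, 0.0]
ft_force: [-3.2, -0.7, 6.2]
grip_width: 59.7
gripper_force: 35.0
```

>>> {"name": "step_arm", "arguments": {"targets": [[[0,0,0,0],[0,0,0,0],[0,0,0,0],[0,0,0,0],[0,0,0,0],[0,0,0,0],[0,0,0,0],[0,0,0,0],[0,0,0,0],[0,0,0,0]]], "claw": 1}}

```text
clock: 41.4
tool_pos: [592.4, 3.4, 95.3]
eef_rot: [0.0, 1.0, -0.002, -0.0]
ft_force: [-0.0, -0.2, 0.3]
grip_width: 92.9
gripper_force: 0.0
```

>>> {"name": "step_arm", "arguments": {"targets": [[[0,0,-0.05,0],[0,0,-0.15,0],[0,0,-0.3,0],[-0.05,0,-0.4,0],[-0.12,0,-0.48,0],[-0.2,0,-0.53,0],[-0.22,0,-0.56,0],[-0.22,0,-0.56,0],[-0.22,0,-0.56,0],[-0.22,0,-0.56,0]]]}}

```text
clock: 42.4
tool_pos: [538.0, 3.6, 234.7]
eef_rot: [-0.0, 1.0, -0.002, -0.0]
ft_force: [-0.5, -0.5, -0.8]
grip_width: 92.8
gripper_force: 0.0
```

```bash
python3 - <<'E'
from h import *
s,h=state(); print(s["tool_pos"],h)
c=cap("wrist","w12"); case("light",c,(592,6),124)
go((525,-200,200,-3),(518,-365,150,-5.4))
E
```

```text
[537.97651691   3.59772408 234.71380606] -0.21942235849120592
light centre 597.8 4.8 size 161.5 98.0 heading -0.25 [  249    14   152   247 29237]
[-0.048  0.815  0.138] 0.062
[0.007 0.661 0.2  ] 0.053
```

>>> {"name": "step_arm", "arguments": {"targets": [[[-0.007,0.12,0.02,0.01],[-0.014,0.24,0.04,0.02],[-0.02,0.36,0.06,0.03],[-0.03,0.48,0.08,0.04],[-0.036,0.6,0.1,0.05],[-0.043,0.72,0.12,0.06],[-0.048,0.815,0.138,0.062],[-0.048,0.815,0.138,0.062],[-0.048,0.815,0.138,0.062],[-0.048,0.815,0.138,0.062]]]}}

```text
clock: 43.45
tool_pos: [525.0, -198.9, 200.6]
eef_rot: [-0.0, 1.0, -0.026, -0.0]
ft_force: [-0.7, -0.2, -0.7]
grip_width: 93.1
gripper_force: 0.0
```

>>> {"name": "step_arm", "arguments": {"targets": [[[0.001,0.12,0.03,0.01],[0.002,0.24,0.07,0.02],[0.003,0.36,0.11,0.03],[0.005,0.48,0.15,0.04],[0.006,0.6,0.18,0.05],[0.007,0.661,0.2,0.053],[0.007,0.661,0.2,0.053],[0.007,0.661,0.2,0.053],[0.007,0.661,0.2,0.053],[0.007,0.661,0.2,0.053]]]}}

```text
clock: 44.45
tool_pos: [518.5, -363.6, 151.5]
eef_rot: [-0.0, 0.999, -0.046, 0.0]
ft_force: [0.2, -0.7, 0.3]
grip_width: 93.2
gripper_force: 0.0
```

```bash
python3 - <<'E'
from h import *
c=cap("wrist","w13")
s,h=state(); print(s["tool_pos"],h)
M["brown"]=((0,60,10),(15,255,95)); 
for v in (60,75,90): M["brown"]=((0,60,10),(18,255,v)); x,y,t=case("brown",c,(573,-370))
im=top(c,34,500,640,-430,-310,2); cv2.imwrite("pics/t13.png",im[:,:,::-1])
g=cv2.cvtColor(im,cv2.COLOR_RGB2HSV)[...,2]
print(g[::5,100:140].mean(1).round().astype(int)); print(g[120:160,::5].mean(0).round().astype(int))
E
```

```text
[ 518.3483559  -363.91784634  151.40204113] -5.287041740614916
brown centre 435.1 -263.7 size 89.3 8.2 heading -25.22 [193 291  31  93 124]
brown centre 435.2 -263.9 size 90.8 9.4 heading -24.6 [193 290  32  95 169]
brown centre 572.5 -392.8 size 108.1 27.4 heading -6.19 [ 338   68   45  160 3864]
[129 134 134 135 121  95  95  95  95  95  95  95  95  95  95  95  95  95
  96  96  95  95  96  96  96  96  96  96 134 164 166 168 169 170 171 172
 173 174 176 176 177 177 127  96  97  97  97  96 103 109 109 109 101  97
  68  75]
[132 132 132 133 133 133 133 133 133 133 133 132 114 104 103  88  93  97
 101 103 103 102  96 132 150 150 149 147 143 140 129  85  84  84  83  82
  87  91  90 118 131 131 130 131 135 142 143 143]
```

```bash
python3 - <<'E'
import cv2,numpy as np
im=cv2.cvtColor(cv2.imread("pics/t13.png"),cv2.COLOR_BGR2HSV)
# local frame rotated so that case is upright: heading -5.4 about (573,-370) ; x=640-r/2, y=-310-cl/2
R=cv2.getRotationMatrix2D((120,134),5.4,1)
# heading -5.4: long axis dir (cos,sin) -> image (col=-y, row=-x): leans right when going up -> rotate ccw by 5.4
r=cv2.warpAffine(im,R,(240,280))
print("rows(cols 100-115)"); 
for k in list(range(14,36,2))+list(range(225,262,2)): print(k,r[k,98:112].mean(0).round().astype(int).tolist(),end=" ")
print("\ncols(rows 60-100)")
for k in list(range(46,84,2))+list(range(168,212,2)): print(k,r[50:110,k].mean(0).round().astype(int).tolist(),end=" ")
E
```

```text
rows(cols 100-115)
14 [14, 140, 133] 16 [15, 140, 136] 18 [17, 140, 154] 20 [17, 142, 148] 22 [13, 145, 109] 24 [11, 144, 96] 26 [11, 144, 95] 28 [11, 144, 95] 30 [11, 144, 95] 32 [11, 145, 95] 34 [11, 146, 95] 225 [11, 141, 96] 227 [11, 142, 96] 229 [11, 142, 96] 231 [11, 141, 97] 233 [11, 140, 99] 235 [11, 141, 100] 237 [11, 143, 99] 239 [13, 143, 105] 241 [14, 141, 114] 243 [14, 140, 117] 245 [14, 141, 116] 247 [14, 140, 116] 249 [14, 140, 116] 251 [14, 140, 117] 253 [14, 140, 119] 255 [14, 140, 120] 257 [14, 139, 120] 259 [14, 142, 116] 261 [14, 141, 111] 
cols(rows 60-100)
46 [14, 138, 138] 48 [14, 138, 137] 50 [14, 139, 134] 52 [14, 139, 132] 54 [14, 138, 132] 56 [14, 139, 132] 58 [14, 139, 131] 60 [14, 139, 129] 62 [14, 139, 125] 64 [14, 140, 122] 66 [14, 140, 119] 68 [14, 141, 114] 70 [14, 141, 109] 72 [13, 142, 104] 74 [13, 143, 95] 76 [12, 144, 88] 78 [11, 145, 93] 80 [11, 145, 96] 82 [11, 145, 98] 168 [11, 145, 87] 170 [11, 146, 85] 172 [11, 147, 84] 174 [11, 147, 82] 176 [11, 147, 82] 178 [11, 147, 83] 180 [11, 146, 84] 182 [11, 145, 85] 184 [11, 147, 86] 186 [11, 147, 87] 188 [11, 147, 86] 190 [11, 147, 85] 192 [11, 146, 86] 194 [13, 143, 104] 196 [14, 140, 123] 198 [14, 140, 128] 200 [14, 139, 128] 202 [14, 140, 128] 204 [14, 140, 128] 206 [14, 140, 128] 208 [14, 140, 128] 210 [14, 139, 128]
```

```bash
python3 - <<'E'
from h import *
go((574.1,-377.5,6,-5.6))
E
```

```text
[0.227 0.034 0.582] 0.007
```

>>> {"name": "step_arm", "arguments": {"targets": [[[0.05,0.01,0.06,0],[0.12,0.02,0.15,0],[0.2,0.034,0.26,0.007],[0.227,0.034,0.324,0.007],[0.227,0.034,0.4,0.007],[0.227,0.034,0.48,0.007],[0.227,0.034,0.54,0.007],[0.227,0.034,0.58,0.007],[0.227,0.034,0.58,0.007],[0.227,0.034,0.58,0.007]]]}}

```text
clock: 45.5
tool_pos: [573.7, -379.0, 6.3]
eef_rot: [0.0, 0.999, -0.05, 0.0]
ft_force: [-0.9, -0.0, 0.5]
grip_width: 92.9
gripper_force: 0.0
```

>>> {"name": "step_arm", "arguments": {"targets": [[[0,0,0,0],[0,0,0,0],[0,0,0,0],[0,0,0,0],[0,0,0,0],[0,0,0,0],[0,0,0,0],[0,0,0,0],[0,0,0,0],[0,0,0,0]]], "claw": 0, "grip_force": 35}}

```text
clock: 46.5
tool_pos: [573.6, -378.7, 6.1]
eef_rot: [-0.0, 0.999, -0.05, 0.0]
ft_force: [-0.0, 3.0, 5.5]
grip_width: 59.7
gripper_force: 35.0
```

>>> {"name": "step_arm", "arguments": {"targets": [[[0,0,-0.04,0],[0,0,-0.12,0],[0,0,-0.24,0],[0,0,-0.38,0],[0,0,-0.52,0],[0,0,-0.64,0],[0,0,-0.72,0],[0,0,-0.74,0],[0,0,-0.74,0],[0,0,-0.74,0]]]}}

```text
clock: 47.5
tool_pos: [572.6, -378.8, 189.5]
eef_rot: [-0.0, 0.999, -0.05, -0.001]
ft_force: [0.3, 0.8, -2.8]
grip_width: 59.8
gripper_force: 35.0
```

```bash
python3 - <<'E'
from h import *
s,h=state(); print(s["tool_pos"],h)
go((585,-180,190,-3),(592.5,3.4,190,-0.2))
E
```

```text
[ 572.62679754 -378.78893745  189.49994565] -5.70867143349755
[-0.03  -0.796 -0.002] -0.06
[-0.008 -0.734 -0.   ] -0.062
```

>>> {"name": "step_arm", "arguments": {"targets": [[[-0.001,-0.03,0,0],[-0.003,-0.1,0,0],[-0.007,-0.2,0,-0.01],[-0.011,-0.31,0,-0.02],[-0.016,-0.43,0,-0.03],[-0.02,-0.55,0,-0.04],[-0.025,-0.66,0,-0.05],[-0.028,-0.74,0,-0.06],[-0.03,-0.78,0,-0.06],[-0.03,-0.796,0,-0.06]]]}}

```text
clock: 48.5
tool_pos: [585.9, -178.9, 190.8]
eef_rot: [-0.0, 1.0, -0.025, -0.0]
ft_force: [0.9, -0.3, -2.4]
grip_width: 59.8
gripper_force: 35.0
```

>>> {"name": "step_arm", "arguments": {"targets": [[[0,-0.03,0,0],[-0.001,-0.1,0,0],[-0.002,-0.2,0,-0.01],[-0.003,-0.31,0,-0.02],[-0.004,-0.43,0,-0.03],[-0.005,-0.55,0,-0.04],[-0.006,-0.66,0,-0.05],[-0.008,-0.72,0,-0.06],[-0.009,-0.734,0,-0.062],[-0.009,-0.734,0,-0.062]]]}}

```text
clock: 49.5
tool_pos: [593.1, 2.7, 190.8]
eef_rot: [0.0, 1.0, -0.002, -0.0]
ft_force: [0.2, -0.1, -1.9]
grip_width: 59.6
gripper_force: 35.0
```

>>> {"name": "step_arm", "arguments": {"targets": [[[0,0,0.03,0],[0,0,0.07,0],[0,0,0.12,0],[0,0,0.16,0],[0,0,0.18,0],[0,0,0.18,0],[0,0,0.18,0],[0,0,0.18,0],[0,0,0.18,0],[0,0,0.18,0]]]}}

```text
clock: 50.5
tool_pos: [593.3, 3.2, 146.2]
eef_rot: [-0.0, 1.0, -0.002, 0.0]
ft_force: [0.0, 0.5, -2.9]
grip_width: 60.1
gripper_force: 35.0
```

```bash
python3 - <<'E'
from h import *
s,h=state(); print(s["tool_pos"],h)
go((592.2,3.4,130,-0.2))
E
```

```text
[593.33245617   3.17993126 146.22709283] -0.21374856764815212
[-0.005 -0.001  0.065] -0.0
```

>>> {"name": "step_arm", "arguments": {"targets": [[[-0.005,-0.001,0.015,0],[-0.005,-0.001,0.03,0],[-0.005,-0.001,0.042,0],[-0.005,-0.001,0.05,0],[-0.005,-0.001,0.056,0],[-0.005,-0.001,0.06,0],[-0.005,-0.001,0.063,0],[-0.005,-0.001,0.065,0],[-0.005,-0.001,0.065,0],[-0.005,-0.001,0.065,0]]]}}

```text
clock: 51.5
tool_pos: [591.9, 3.4, 130.1]
eef_rot: [0.0, 1.0, -0.002, 0.0]
ft_force: [-1.5, -0.7, 5.8]
grip_width: 59.8
gripper_force: 35.0
```

>>> {"name": "step_arm", "arguments": {"targets": [[[0,0,0,0],[0,0,0,0],[0,0,0,0],[0,0,0,0],[0,0,0,0],[0,0,0,0],[0,0,0,0],[0,0,0,0],[0,0,0,0],[0,0,0,0]]], "claw": 1}}

```text
clock: 52.5
tool_pos: [591.9, 3.4, 129.6]
eef_rot: [0.0, 1.0, -0.002, -0.0]
ft_force: [-0.8, -0.6, 0.6]
grip_width: 93.2
gripper_force: 0.0
```

>>> {"name": "step_arm", "arguments": {"targets": [[[0,0,-0.05,0],[0,0,-0.15,0],[0,0,-0.3,0],[-0.05,0,-0.4,0],[-0.12,0,-0.48,0],[-0.2,0,-0.53,0],[-0.22,0,-0.56,0],[-0.22,0,-0.56,0],[-0.22,0,-0.56,0],[-0.22,0,-0.56,0]]]}}

```text
clock: 53.5
tool_pos: [537.4, 3.6, 268.9]
eef_rot: [-0.0, 1.0, -0.002, -0.0]
ft_force: [0.5, 0.1, 0.3]
grip_width: 93.0
gripper_force: 0.0
```

```bash
python3 - <<'E'
from h import *
s,h=state(); print(s["tool_pos"],h)
c=cap("wrist","w14"); 
a=cv2.imread("pics/w12.png")[0:300,200:440]; b=cv2.imread("pics/w14.png")[0:300,200:440]
cv2.imwrite("pics/m5.png",cv2.resize(np.hstack([a,b]),(800,500)))
M["brown"]=((0,130,10),(12,255,130)); case("brown",c,(592.5,3.4),158)
go((470,-180,210,-3),(386,-369,150,-5.6))
E
```

```text
[537.40516495   3.59171913 268.90074133] -0.215141266778355
brown centre 593.0 3.2 size 107.2 58.0 heading -0.21 [  280    69    91   162 12130]
[-0.266  0.736  0.235] 0.062
[-0.296  0.773  0.24 ] 0.058
```

View pics/m5.png

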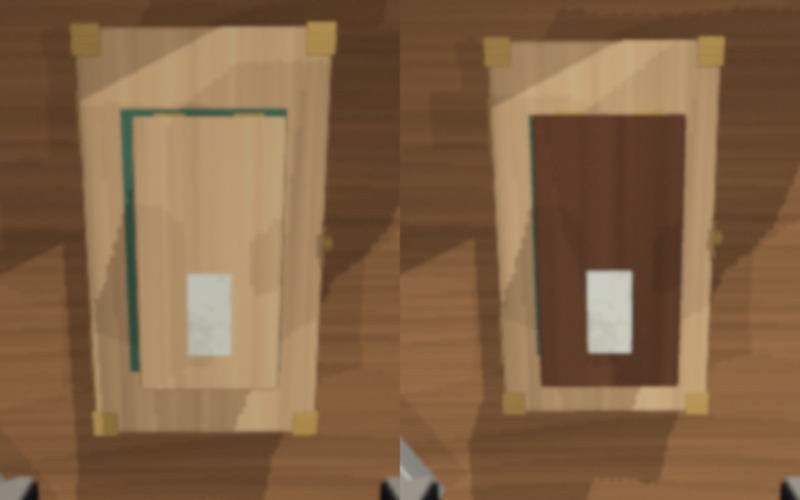

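The left crop shows the light case and the right crop the brown one. Both sit square on the stack with no lower case sticking out. Blue is next.

>>> {"name": "step_arm", "arguments": {"targets": [[[-0.04,0.11,0.02,0.01],[-0.08,0.22,0.05,0.02],[-0.12,0.33,0.09,0.03],[-0.16,0.44,0.13,0.04],[-0.2,0.55,0.17,0.05],[-0.24,0.66,0.21,0.06],[-0.266,0.736,0.235,0.062],[-0.266,0.736,0.235,0.062],[-0.266,0.736,0.235,0.062],[-0.266,0.736,0.235,0.062]]]}}

```text
clock: 54.55
tool_pos: [470.5, -179.1, 210.8]
eef_rot: [-0.0, 1.0, -0.025, 0.0]
ft_force: [-0.1, 0.8, -0.1]
grip_width: 93.3
gripper_force: 0.0
```

>>> {"name": "step_arm", "arguments": {"targets": [[[-0.04,0.11,0.03,0.01],[-0.08,0.22,0.07,0.02],[-0.125,0.33,0.1,0.03],[-0.17,0.44,0.14,0.04],[-0.21,0.55,0.17,0.05],[-0.25,0.66,0.2,0.055],[-0.296,0.773,0.24,0.058],[-0.296,0.773,0.24,0.058],[-0.296,0.773,0.24,0.058],[-0.296,0.773,0.24,0.058]]]}}

```text
clock: 55.55
tool_pos: [387.0, -367.9, 151.2]
eef_rot: [-0.0, 0.999, -0.048, 0.0]
ft_force: [-0.2, -0.3, 0.2]
grip_width: 92.9
gripper_force: 0.0
```

```bash
python3 - <<'E'
from h import *
c=cap("wrist","w15"); s,h=state(); print(s["tool_pos"],h)
x,y,t=case("blue",c,(440,-374))
go((x,y,6,t))
E
```

```text
[ 386.98024019 -367.91853637  151.28197398] -5.471298580220835
blue centre 438.4 -376.4 size 107.7 58.4 heading -5.53 [  287    76    88   158 11720]
[0.208 0.014 0.581] 0.001
```

>>> {"name": "step_arm", "arguments": {"targets": [[[0.05,0.004,0.06,0],[0.12,0.01,0.15,0],[0.19,0.014,0.26,0],[0.21,0.014,0.324,0],[0.21,0.014,0.4,0],[0.21,0.014,0.48,0],[0.21,0.014,0.54,0],[0.21,0.014,0.58,0],[0.21,0.014,0.58,0],[0.21,0.014,0.58,0]]]}}

```text
clock: 56.6
tool_pos: [437.7, -377.7, 6.3]
eef_rot: [0.0, 0.999, -0.049, 0.0]
ft_force: [0.5, -0.7, -0.0]
grip_width: 92.9
gripper_force: 0.0
```

>>> {"name": "step_arm", "arguments": {"targets": [[[0,0,0,0],[0,0,0,0],[0,0,0,0],[0,0,0,0],[0,0,0,0],[0,0,0,0],[0,0,0,0],[0,0,0,0],[0,0,0,0],[0,0,0,0]]], "claw": 0, "grip_force": 35}}

```text
clock: 57.6
tool_pos: [437.7, -377.8, 6.1]
eef_rot: [0.0, 0.999, -0.049, 0.0]
ft_force: [-0.3, 1.2, 5.1]
grip_width: 59.8
gripper_force: 35.0
```

>>> {"name": "step_arm", "arguments": {"targets": [[[0,0,-0.04,0],[0,0,-0.12,0],[0,0,-0.24,0],[0,0,-0.4,0],[0,0,-0.56,0],[0,0,-0.7,0],[0,0,-0.82,0],[0,0,-0.87,0],[0,0,-0.88,0],[0,0,-0.88,0]]]}}

```text
clock: 58.6
tool_pos: [437.1, -377.6, 225.1]
eef_rot: [-0.0, 0.999, -0.049, -0.0]
ft_force: [0.0, 0.5, -2.2]
grip_width: 59.6
gripper_force: 35.0
```

```bash
python3 - <<'E'
from h import *
s,h=state(); print(s["tool_pos"],h)
go((515,-180,225,-3),(592.3,3.4,225,-0.2))
E
```

```text
[ 437.08310133 -377.64674581  225.07488852] -5.621739149879473
[ 0.233 -0.817  0.   ] -0.058
[ 0.27  -0.749 -0.   ] -0.062
```

>>> {"name": "step_arm", "arguments": {"targets": [[[0.01,-0.03,0,0],[0.03,-0.1,0,0],[0.06,-0.2,0,-0.01],[0.09,-0.32,0,-0.02],[0.125,-0.44,0,-0.03],[0.16,-0.56,0,-0.04],[0.19,-0.67,0,-0.05],[0.215,-0.76,0,-0.058],[0.228,-0.8,0,-0.058],[0.233,-0.817,0,-0.058]]]}}

```text
clock: 59.6
tool_pos: [515.6, -179.0, 224.8]
eef_rot: [-0.0, 1.0, -0.025, -0.001]
ft_force: [-0.5, -0.2, -3.0]
grip_width: 59.6
gripper_force: 35.0
```

>>> {"name": "step_arm", "arguments": {"targets": [[[0.01,-0.03,0,0],[0.036,-0.1,0,0],[0.07,-0.2,0,-0.01],[0.11,-0.31,0,-0.02],[0.155,-0.43,0,-0.03],[0.2,-0.55,0,-0.04],[0.235,-0.65,0,-0.05],[0.26,-0.72,0,-0.06],[0.268,-0.749,0,-0.062],[0.268,-0.749,0,-0.062]]]}}

```text
clock: 60.6
tool_pos: [592.2, 3.2, 225.6]
eef_rot: [0.0, 1.0, -0.002, -0.0]
ft_force: [-0.1, 0.3, -1.8]
grip_width: 59.7
gripper_force: 35.0
```

>>> {"name": "step_arm", "arguments": {"targets": [[[0,0,0.03,0],[0,0,0.07,0],[0,0,0.12,0],[0,0,0.16,0],[0,0,0.18,0],[0,0,0.18,0],[0,0,0.18,0],[0,0,0.18,0],[0,0,0.18,0],[0,0,0.18,0]]]}}

```text
clock: 61.6
tool_pos: [592.4, 3.2, 181.2]
eef_rot: [0.0, 1.0, -0.002, 0.0]
ft_force: [-0.7, -0.0, -2.6]
grip_width: 59.9
gripper_force: 35.0
```

```bash
python3 - <<'E'
from h import *
s,h=state(); print(s["tool_pos"],h)
go((591.8,3.4,164,-0.2))
E
```

```text
[592.4246721    3.21399239 181.20368679] -0.2145222007472592
[-0.003 -0.001  0.069] -0.0
```

>>> {"name": "step_arm", "arguments": {"targets": [[[-0.003,-0.001,0.015,0],[-0.003,-0.001,0.03,0],[-0.003,-0.001,0.042,0],[-0.003,-0.001,0.05,0],[-0.003,-0.001,0.056,0],[-0.003,-0.001,0.061,0],[-0.003,-0.001,0.066,0],[-0.003,-0.001,0.069,0],[-0.003,-0.001,0.069,0],[-0.003,-0.001,0.069,0]]]}}

```text
clock: 62.6
tool_pos: [591.6, 3.5, 164.1]
eef_rot: [0.0, 1.0, -0.002, 0.0]
ft_force: [-2.9, 0.4, 5.8]
grip_width: 59.8
gripper_force: 35.0
```

>>> {"name": "step_arm", "arguments": {"targets": [[[0,0,0,0],[0,0,0,0],[0,0,0,0],[0,0,0,0],[0,0,0,0],[0,0,0,0],[0,0,0,0],[0,0,0,0],[0,0,0,0],[0,0,0,0]]], "claw": 1}}

```text
clock: 63.6
tool_pos: [591.5, 3.5, 163.6]
eef_rot: [0.0, 1.0, -0.002, 0.0]
ft_force: [-0.1, 0.5, -0.6]
grip_width: 92.8
gripper_force: 0.0
```

>>> {"name": "step_arm", "arguments": {"targets": [[[0,0,-0.05,0],[0,0,-0.15,0],[0,0,-0.3,0],[-0.05,0,-0.4,0],[-0.12,0,-0.48,0],[-0.2,0,-0.53,0],[-0.22,0,-0.56,0],[-0.22,0,-0.56,0],[-0.22,0,-0.56,0],[-0.22,0,-0.56,0]]]}}

```text
clock: 64.6
tool_pos: [537.0, 3.6, 302.9]
eef_rot: [-0.0, 1.0, -0.002, -0.0]
ft_force: [0.4, 0.8, 0.2]
grip_width: 93.2
gripper_force: 0.0
```

```bash
python3 - <<'E'
from h import *
s,h=state(); print(s["tool_pos"],h)
c=cap("wrist","w16"); case("blue",c,(592.5,3.4),192)
go((425,168,200,35))
E
```

```text
[536.98928223   3.61629702 302.85831029] -0.21401282986214137
blue centre 592.3 3.4 size 106.7 57.7 heading -0.33 [  281    70    90   161 12217]
[-0.45  -0.656  0.411] -0.783
```

Blue is at (592.3, 3.4), flush with the others. Going back for the tray.

>>> {"name": "step_arm", "arguments": {"targets": [[[-0.06,-0.09,0,-0.1],[-0.12,-0.18,0.02,-0.22],[-0.19,-0.27,0.08,-0.34],[-0.25,-0.36,0.15,-0.46],[-0.32,-0.46,0.23,-0.58],[-0.39,-0.56,0.31,-0.7],[-0.45,-0.656,0.38,-0.783],[-0.45,-0.656,0.411,-0.783],[-0.45,-0.656,0.411,-0.783],[-0.45,-0.656,0.411,-0.783]]]}}

```text
clock: 65.65
tool_pos: [424.9, 167.8, 200.8]
eef_rot: [0.0, 0.954, 0.301, -0.0]
ft_force: [-0.3, -0.5, -0.8]
grip_width: 92.9
gripper_force: 0.0
```

```bash
python3 - <<'E'
from h import *
c=cap("wrist","w17"); s,h=state(); print(s["tool_pos"],h)
hh=hsv(c); m=((hh[...,1]<60)&(hh[...,2]>85)).astype(np.uint8); m=cv2.morphologyEx(m,cv2.MORPH_CLOSE,np.ones((5,5)))
n,l,st,ce=cv2.connectedComponentsWithStats(m); p=proj(c,[470.2,197.9,3])[0].astype(int); i=l[p[1],p[0]]; print(st[i],p)
cs,_=cv2.findContours((l==i).astype(np.uint8),0,2); H=max(cs,key=cv2.contourArea)
print(cv2.minAreaRect(ray(c,H[:,0],26).astype(np.float32)))
# ends: pixel rows in the tray's axis
a=np.radians(35.1);u=np.array([np.cos(a),np.sin(a)])
print("closed end along axis (z=26)",(ray(c,H[:,0],26)@u).min(),"lip (z=3)",(ray(c,H[:,0],3)@u).max(), "guess",np.array([470.2,197.9])@u)
stones("scene")
E
```

```text
[425.25517855 167.63561784 201.13109331] 34.94584864512439
[  284    33    85   219 17131] [327 145]
((468.1109619140625, 197.35711669921875), (177.29330444335938, 65.677978515625), 34.94919204711914)
closed end along axis (z=26) 407.7373258359358 lip (z=3) 589.0839128182424 guess 498.48753651261086
scene [('blue', [([14, 70], 2912), ([217, 15], 1937), ([225, 52], 25), ([67, 106], 3417), ([138, 90], 34), ([305, 219], 1493), ([474, 394], 54)]), ('green', [([589, 3], 34), ([618, 14], 16), ([609, 26], 57), ([482, 401], 112), ([2, 467], 20), ([3, 477], 21)]), ('red', [([316, 255], 181)])]
```

```bash
python3 -c "
from h import *
go((469.9,197.8,3,35),(469.9,197.8,245,35),(592.5,3.4,245,-0.2))"
```

```text
[0.215 0.003 0.793] -0.001
[ 0.     0.    -0.968] 0.0
[-0.044  0.918 -0.   ] 0.782
```

>>> {"name": "step_arm", "arguments": {"targets": [[[0.06,0.003,0.08,0],[0.14,0.003,0.2,0],[0.21,0.003,0.36,0],[0.215,0.003,0.5,0],[0.215,0.003,0.6,0],[0.215,0.003,0.68,0],[0.215,0.003,0.74,0],[0.215,0.003,0.78,0],[0.215,0.003,0.792,0],[0.215,0.003,0.792,0]]]}}

```text
clock: 66.75
tool_pos: [469.4, 198.1, 3.0]
eef_rot: [0.0, 0.954, 0.301, 0.0]
ft_force: [0.1, -0.6, -0.3]
grip_width: 93.3
gripper_force: 0.0
```

>>> {"name": "step_arm", "arguments": {"targets": [[[0,0,0,0],[0,0,0,0],[0,0,0,0],[0,0,0,0],[0,0,0,0],[0,0,0,0],[0,0,0,0],[0,0,0,0],[0,0,0,0],[0,0,0,0]]], "claw": 0, "grip_force": 40}}

```text
clock: 67.75
tool_pos: [469.3, 198.2, 3.2]
eef_rot: [0.0, 0.954, 0.301, 0.0]
ft_force: [0.1, -0.8, 6.1]
grip_width: 63.8
gripper_force: 40.0
```

>>> {"name": "step_arm", "arguments": {"targets": [[[0,0,-0.04,0],[0,0,-0.12,0],[0,0,-0.24,0],[0,0,-0.4,0],[0,0,-0.56,0],[0,0,-0.72,0],[0,0,-0.85,0],[0,0,-0.94,0],[0,0,-0.968,0],[0,0,-0.968,0]]]}}

```text
clock: 68.75
tool_pos: [469.1, 198.1, 245.6]
eef_rot: [0.0, 0.954, 0.301, 0.001]
ft_force: [0.0, -0.1, -2.2]
grip_width: 63.9
gripper_force: 40.0
```

>>> {"name": "step_arm", "arguments": {"targets": [[[-0.001,0.03,0,0.02],[-0.004,0.09,0,0.08],[-0.009,0.19,0,0.16],[-0.015,0.31,0,0.26],[-0.021,0.44,0,0.37],[-0.027,0.57,0,0.48],[-0.033,0.7,0,0.59],[-0.038,0.81,0,0.69],[-0.042,0.89,0,0.75],[-0.044,0.918,0,0.781]]]}}

```text
clock: 69.75
tool_pos: [592.7, 1.2, 244.2]
eef_rot: [0.0, 1.0, -0.004, -0.0]
ft_force: [0.4, 1.2, -1.3]
grip_width: 64.0
gripper_force: 40.0
```

>>> {"name": "step_arm", "arguments": {"targets": [[[0,0,0,0],[0,0,0.02,0],[0,0,0.05,0],[0,0,0.08,0],[0,0,0.11,0],[0,0,0.12,0],[0,0,0.12,0],[0,0,0.12,0],[0,0,0.12,0],[0,0,0.12,0]]]}}

```text
clock: 70.75
tool_pos: [591.9, 4.0, 215.1]
eef_rot: [0.0, 1.0, -0.001, 0.0]
ft_force: [-0.3, 0.0, -1.8]
grip_width: 63.5
gripper_force: 40.0
```

```bash
python3 - <<'E'
from h import *
s,h=state(); print(s["tool_pos"],h)
go((592.5,3.4,195.5,-0.2))
cap("side","s5");cap("wrist","w18"); a=cv2.imread("pics/s5.png")[130:330,200:440];b=cv2.imread("pics/w18.png")[0:480,120:520]
cv2.imwrite("pics/m6.png",np.hstack([cv2.resize(a,(480,400)),cv2.resize(b,(320,400))]))
E
```

```text
[591.94166921   4.01670163 215.12788409] -0.12601444198267084
[0.002 0.002 0.079] 0.002
```

View pics/m6.png

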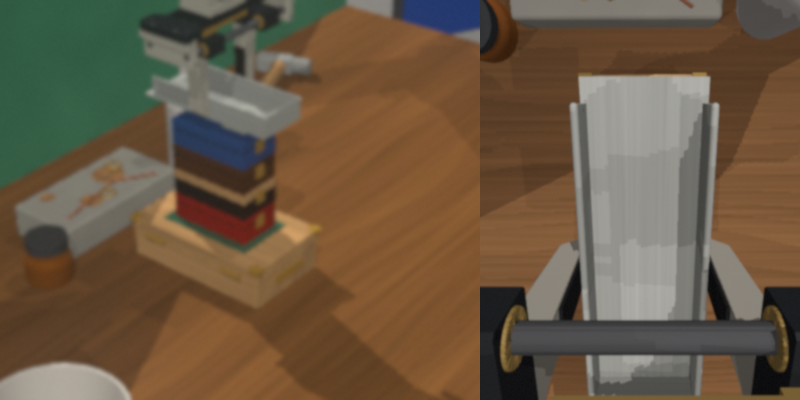

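The column is flush in the side view (blue, brown, light and red from the top) and the tray is level above it. Lowering and releasing.

>>> {"name": "step_arm", "arguments": {"targets": [[[0.002,0.002,0.015,0],[0.002,0.002,0.03,0],[0.002,0.002,0.045,0],[0.002,0.002,0.056,0],[0.002,0.002,0.065,0],[0.002,0.002,0.071,0],[0.002,0.002,0.076,0],[0.002,0.002,0.079,0],[0.002,0.002,0.08,0],[0.002,0.002,0.08,0]]]}}

```text
clock: 71.85
tool_pos: [592.3, 3.6, 195.2]
eef_rot: [0.0, 1.0, -0.001, 0.0]
ft_force: [-1.2, 0.6, 4.4]
grip_width: 63.6
gripper_force: 40.0
```

>>> {"name": "step_arm", "arguments": {"targets": [[[0,0,0,0],[0,0,0,0],[0,0,0,0],[0,0,0,0],[0,0,0,0],[0,0,0,0],[0,0,0,0],[0,0,0,0],[0,0,0,0],[0,0,0,0]]], "claw": 1}}

```text
clock: 72.85
tool_pos: [592.3, 3.6, 194.8]
eef_rot: [0.0, 1.0, -0.001, -0.0]
ft_force: [0.3, -0.5, -0.3]
grip_width: 93.1
gripper_force: 0.0
```

>>> {"name": "step_arm", "arguments": {"targets": [[[0,0,-0.03,0],[0,0,-0.09,0],[0,0,-0.17,0],[0,0,-0.25,0],[-0.05,0,-0.33,0],[-0.15,0,-0.36,0],[-0.26,0,-0.36,0],[-0.36,0,-0.36,0],[-0.44,0,-0.36,0],[-0.48,0,-0.36,0]]]}}

```text
clock: 73.85
tool_pos: [470.8, 3.7, 285.5]
eef_rot: [0.0, 1.0, -0.001, 0.0]
ft_force: [0.5, 0.0, -0.1]
grip_width: 92.7
gripper_force: 0.0
```

```bash
python3 - <<'E'
from h import *
s,h=state(); print(s["tool_pos"],h,s["clock"])
for n in ("scene","side","wrist"): cap(n,n+"F")
a=cv2.imread("pics/sideF.png");b=cv2.imread("pics/wristF.png");d=cv2.imread("pics/sceneF.png")
r=lambda i,w,h: cv2.resize(i,(w,h))
cv2.imwrite("pics/m7.png",np.vstack([np.hstack([r(a[120:420,150:450],300,300),r(b,500,300)]),r(d[100:460,180:600],800,300)]))
E
```

```text
[470.81176019   3.72683653 285.52614093] -0.1153574490602313 73.85
```

View pics/m7.png

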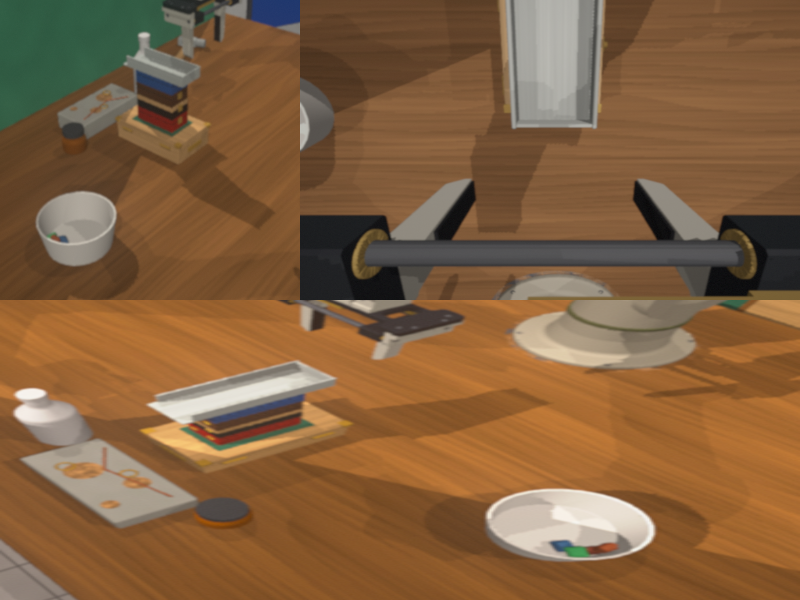

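The tray is on the column, the stones are in the bin (580,548), the bottle and jar are untouched, and the gripper is clear. Handing in.

```bash
python3 -c "
from plant import bot
print(bot.close_job())"
```

```text
the job is handed in; nothing more can be done
None
```

The job is handed in at about 74 s of the 210 s allowed: all four stones are in the bin, all four cases are stacked flush on the chest about 2 mm off its middle by my camera measurements, and the empty tray lies right way up on top; the hand-in gave no verdict.

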